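Rinse the pry tools and put them away

ROBOT

A 6-joint arm with a two-finger parallel gripper is mounted at the origin on the work surface. World frame = base frame: x ahead of the robot, y to its left, z up, the work surface at z = 0. Lengths are in mm, angles in rad, forces in N, time in s.
With the tool pointing down it reaches from about 300 to 775 mm from the base axis. Payload 14.6 kg.
Tool frame: the origin (TCP) lies midway between the tips of the shut fingers; the grasp point (between the pads) lies 19 mm behind it (manip.grasp_offset is the distance from the TCP to the grasp point, in mm); z points along the fingers, y is the line along which they close (so a half turn about z gives the same grasp; the last joint's range is limited). The gripper opens to 94 mm and grips with 3 to 60 N. Pads are 16 mm wide; open, the fingers measure 119 mm over their backs; the gripper's body (75 mm by 177 mm) begins 78 mm behind the grasp point.
Start: joints at [1.125, 0.3, 1.521, -0, 1.321, -0.067], TCP at [203.39, 511.001, 205.446] pointing down, gripper open.
Joint ranges: [-3.03, 3.03], [-0.79, 2.21], [0.23, 2.52], [-1.04, 4.18], [0, 3.07], [-2.55, 2.55]. Speed limits (rad/s): [2.22, 2.22, 2.57, 3.14, 3.14, 3.14].

INTERFACE

Orientations are given as [roll, pitch, yaw] about the fixed x, y, z axes, in that order (R = Rz(yaw) Ry(pitch) Rx(roll)).
In Python, from cell import manip, viewer gives the robot as it stands. The module is installed in compiled form; this text tells all that it offers.
- The arm moves only by the tool move_arm, never from a script. Its argument "moves" is a list of rows, each a list of 4 numbers: the shift along the tool's x, y, z in m, then the turn about the tool's z in rad. A call has 1 to 12 rows; each row is the pose to reach, as a shift and turn from the pose commanded when the call began, along the tool's axes at that moment; what a row does not reach only later rows make up. A row lasts 1/10 s, in which the tool goes at most 50 mm and 8.59 degrees, less where a joint would pass 70% of its speed; a pose out of reach is approached as far as the arm can. A call with a gripper value outside its range is refused whole. "jaw" is the finger opening in m, from 0 to 0.094, set as the call begins (left out, the last holds). The fingers move at their own pace and stop on an object; "squeeze" is the grip in N (left out, the last holds). Time passes only in rows, so rows that repeat a pose let the fingers close. It gives the time, the measured TCP pose, the force, the opening and the grip force at its end, in the units of the state.
- manip.read_state(): the state, without advancing time (a new reading comes with each control period).
- viewer.camera(name): name is "scene" or "top" or "wrist"; returns a dict with "frame" (400x640x3 uint8, blue, green, red), "z_map" (400x640 float32, mm along the optical axis (not along the pixel's ray), 0 where there is no reading), "fx", "fy", "cx", "cy" (pixels), "origin" and "orientation" of the camera in the world. Camera axes: x right, y down, z forward; pixel columns grow to the right and rows downward; lengths in mm; the calibration is good to about 2 mm. A picture is of the moment at which its call begins.
- manip.sign_off(): hands the job in; it is judged then, once.
The state is a dict: "clock": time; "joints": joint angles; "qd": joint speeds; "effort": joint torques, N m; "eef_pos": TCP position; "eef_rot": TCP orientation; "wrist_force": force on the tool from outside, world axes, zero at the start; "moment": the same for the moment, N m; "finger_gap": finger opening in mm; "finger_force": force on a finger pad.
Only numpy, scipy, OpenCV 4.12 (cv2) and the standard library are available. Lean on these libraries where they do the work, as an engineer would, in place of code of your own. Each camera call takes 0.05 s, during which the arm holds its last target. There are 200 camera calls.

TASK

Rinse the steel-bladed pry tools that lie on the repair mat and put them away: take the lid off the steel cup, then hold each tool with its blade tip dipped about 2 cm below the cup's rim for a moment, the narrowest blade first and the widest and dirtiest last. Slide every rinsed tool blade first into a free slot of the wooden rack, one to a slot, fully home against its shoulder, and close the cup with its lid at the end. Do not tip the cup, and leave the tools already in the rack and the other things on the mat where they are.

Things in the scene. Friction and masses are not known exactly. Their poses are not given: they have to be found in the camera images.
- small: The smallest pry tool, 145 mm long; may be absent. Black handle 80 x 18 x 14 mm thick; flat steel blade 65 long, 10 wide, 2.5 thick on its centre line, narrower at the end. Origin in mid-handle thickness, 32 mm behind the shoulder (near the centre of mass: grip here, across the 18 mm). x to the tip, y across the blade, z out of its flat; both flats alike. 40-100 g.
- small_tip (a point): end of the smallest pry tool's blade, on its centre line, 97 mm along x from the tool's origin
- small_shoulder (a point): the smallest pry tool's shoulder: centre of the handle's front face, where the 65 mm blade begins, 32 mm along x from the tool's origin
- medium: The middle pry tool, 160 mm long; may be absent. Black handle 95 x 18 x 14 mm thick; flat steel blade 65 long, 18 wide, 2.5 thick on its centre line, narrower at the end. Origin in mid-handle thickness, 32 mm behind the shoulder (near the centre of mass: grip here, across the 18 mm). x to the tip, y across the blade, z out of its flat; both flats alike. 40-100 g.
- medium_tip (a point): end of the middle pry tool's blade, on its centre line, 97 mm along x from the tool's origin
- medium_shoulder (a point): the middle pry tool's shoulder: centre of the handle's front face, where the 65 mm blade begins, 32 mm along x from the tool's origin
- large: The largest pry tool, 180 mm long; may be absent. Black handle 115 x 18 x 14 mm thick; flat steel blade 65 long, 26 wide, 2.5 thick on its centre line, narrower at the end. Origin in mid-handle thickness, 32 mm behind the shoulder (near the centre of mass: grip here, across the 18 mm). x to the tip, y across the blade, z out of its flat; both flats alike. 40-100 g.
- large_tip (a point): end of the largest pry tool's blade, on its centre line, 97 mm along x from the tool's origin
- large_shoulder (a point): the largest pry tool's shoulder: centre of the handle's front face, where the 65 mm blade begins, 32 mm along x from the tool's origin
- rack: Fixed wooden tool rack left of the mat: a slanted block 254 mm wide with five slots in a row, base 135 x 264 mm, 105 mm high. Origin: centre of the base's underside on the bench, z up; the face with the slot mouths looks to its -x, y along the row. Blades go in flat, tip first; fully home, the handle's shoulder stops on the face and the handle sticks out up the slope.
- slots: Frame of the rack's slots. Origin: mouth centre of the middle slot, in the flat block face, 80 mm above the bench. x points into the slots, 40 degrees below horizontal, square to the face; y along the row; z square to the slots' flats, upward. Slots 0 to 4 lie at y = -100, -50, 0, 50, 100 mm; each is 30 mm wide (y), 7 mm thick (z), 72 mm deep (x).
- parked0: A grey plastic tool already put away in slot 0; absent if that slot is free at the start. Its handle, 70 x 16 x 12 mm, sticks out of the slot up the slope. Origin at the mouth of its slot.
- parked1: A grey plastic tool already put away in slot 1; absent if that slot is free at the start. Its handle, 70 x 16 x 12 mm, sticks out of the slot up the slope. Origin at the mouth of its slot.
- parked2: A grey plastic tool already put away in slot 2; absent if that slot is free at the start. Its handle, 70 x 16 x 12 mm, sticks out of the slot up the slope. Origin at the mouth of its slot.
- parked3: A grey plastic tool already put away in slot 3; absent if that slot is free at the start. Its handle, 70 x 16 x 12 mm, sticks out of the slot up the slope. Origin at the mouth of its slot.
- parked4: A grey plastic tool already put away in slot 4; absent if that slot is free at the start. Its handle, 70 x 16 x 12 mm, sticks out of the slot up the slope. Origin at the mouth of its slot.
- cup: The straight-sided steel rinsing cup, standing on the mat, loose, 600 g: 80 mm across, 56 mm high, wall 3 mm, inside 74 mm across, floor 6 mm thick. Origin: centre of its underside; z up.
- cup_rim (a point): centre of the cup's mouth, 56 mm above the cup's underside
- lid: The cup's loose steel lid, on the cup at the start, 90 g: a disc 88 mm across and 4 thick, below it a plug 64 across and 6 deep that drops into the cup's mouth, on top a knob 16 across and 18 high (its top 22 mm above the origin). Origin: centre of the disc's underside, level with the cup's rim when closed; z up. Set down on the mat it stands on its plug. The mat's top is 3 mm above the bench.
- phone: An opened phone lying on the far side of the mat, 150 x 72 x 11 mm, not part of the job. Origin: centre of its underside, x along its length.
- cover: The phone's pale blue back cover, 150 x 72 x 5 mm, lying on the right of the mat, not part of the job. Origin: centre of its underside, x along its length.
- driver: A screwdriver 150 mm long lying at the far right of the mat, not part of the job.
- bottle: A closed white bottle 48 mm across and 120 mm high standing at the far left of the mat, not part of the job. Origin: centre of its underside.
Mind the look-alikes: they are no part of the job. What is shaped like the medium but green or pink is not meant.

How it is judged:
By the outcome, as a careful person would: the job done as asked, in the order asked, and still so for the second after the job is handed in, with the robot touching nothing.
Of parked0, parked1, parked2, parked3, parked4 only 1 to 2 are there at a start; the rules pass over those that are not, and their reading is None.
Of small, medium, large only 2 to 3 are there at a start; the rules pass over those that are not, and their reading is None.
At some moment in a run one of small, medium, large, lid may be knocked a few centimetres aside while the robot is not near it.
It also fails if it takes over 210 s, if anything falls off the work surface, if the arm or the gripper's body presses on something with over 40 N, if the wrist force passes 120 N, or if a joint passes its speed limit or range.

## Working session

There is one attempt and no reset: what is moved stays moved. The work goes in short steps, Python scripts to look and compute and a tool call to move; the robot and the scene stay as the last step left them, time stands still between calls to the robot, and variables do not carry over. Pictures are saved under pics/ and viewed, at most 14 in all, crops included, and the job is handed in when it is done.

Besides the shell and the picture viewer there is one more tool, called after "Call:" by a JSON object that holds its "op" and its "data", one argument or row to a line. move_arm: Moves the arm, as the interface text tells. Its arguments: {"type":"object","properties":{"moves":{"type":"array"},"jaw":{"type":"number"},"squeeze":{"type":"number"}},"required":["moves"]}

```bash
mkdir -p pics; cat > h.py <<'E'
import numpy as np, cv2
from scipy.spatial.transform import Rotation as R
from cell import manip, viewer
def rot(o):
    o=np.array(o,float)
    if o.shape==(3,3): return o
    if o.shape==(4,): return R.from_quat(o).as_matrix()
    return R.from_euler('xyz',o).as_matrix()
def cloud(c):
    z=c['z_map'].astype(float); v,u=np.indices(z.shape)
    p=np.stack([(u-c['cx'])/c['fx']*z,(v-c['cy'])/c['fy']*z,z],-1)
    P=p@rot(c['orientation']).T+np.array(c['origin']); P[z==0]=np.nan
    return P
def plane(c,uv,h):
    uv=np.atleast_2d(uv).astype(float)
    d=np.c_[(uv[:,0]-c['cx'])/c['fx'],(uv[:,1]-c['cy'])/c['fy'],np.ones(len(uv))]@rot(c['orientation']).T
    o=np.array(c['origin']); return o+d*((h-o[2])/d[:,2])[:,None]
E
python3 - <<'E'
from h import *
for n in ['scene','top']:
    c=viewer.camera(n); cv2.imwrite(f'pics/{n}0.png',c['frame']); print(n,c['origin'],c['orientation'],c['fx'],c['cx'],c['cy'])
print(manip.read_state())
E
```

```text
scene [1159.61631187  579.15399511  897.14981853] [-2.29290496 -0.00962554  2.37899399] 479.09412571945364 324.60843965452267 202.46611104631293
top [ 296.29517697  -84.63768032 1430.35942282] [-2.98332897 -0.00459367 -1.56415444] 478.4352834802013 327.0746069197441 212.1092042728214
{'clock': 0.1, 'joints': array([ 1.12541477e+00,  3.00397720e-01,  1.52152517e+00, -3.59303593e-05,
        1.32069967e+00, -6.66010694e-02]), 'qd': array([-0.00079149, -0.00262105, -0.001319  , -0.00071647, -0.00069942,
        0.00093003]), 'effort': array([-2.65467015e-04, -5.32640183e+01, -3.53291774e+01,  7.09039718e-02,
        2.34138023e-02, -5.71845794e-05]), 'eef_pos': array([203.29207313, 510.79299507, 204.95023092]), 'eef_rot': array([-3.14056271e+00, -3.38159798e-05,  2.76282106e+00]), 'wrist_force': array([ 0.45452021, -0.9203309 ,  0.14251957]), 'moment': array([-0.04252544, -0.02467349, -0.0076265 ]), 'finger_force': 0.0, 'finger_gap': 93.78577134295632}
```

View pics/top0.png

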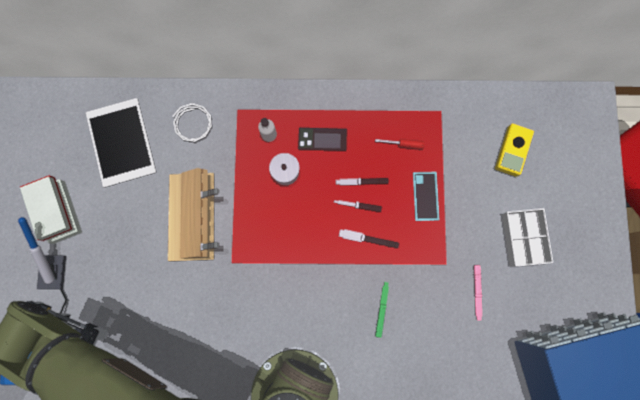

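View pics/scene0.png

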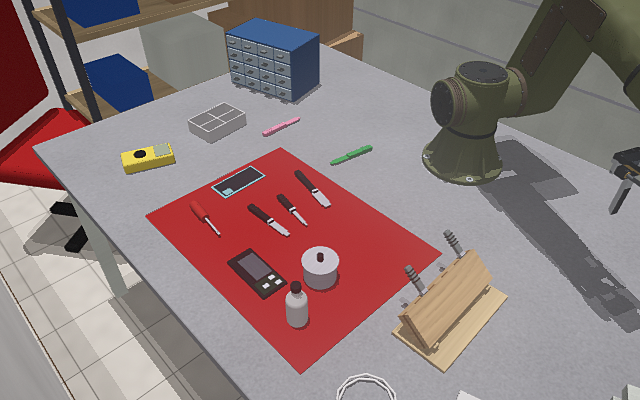

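All three tools are on the mat: medium at (360,182), small at (358,206) and large at (368,239). The cup with its lid is at (284,168). The rack is at (190,215), with parked tools at about (211,194) and (211,246). Next I'll measure.

```bash
cat >> h.py <<'E'
def tools(c):
    """dark handles+bright blades on the mat -> origin,yaw list"""
    f=c['frame'].astype(int); b,g,r=f[...,0],f[...,1],f[...,2]
    red=((r>110)&(g<60)&(b<60)).astype(np.uint8)
    dark=((r<75)&(g<75)&(b<75)).astype(np.uint8)
    br=((b>130)&(g>130)).astype(np.uint8)
    out=[]
    n,l,s,ce=cv2.connectedComponentsWithStats((1-red).astype(np.uint8))
    for i in range(1,n):
        if not(60<s[i,4]<900): continue
        m=l==i; v,u=np.nonzero(m)
        D=plane(c,np.c_[u,v],10.); 
        h=dark[v,u]>0; w=br[v,u]>0
        pc=D.mean(0); 
        rect=cv2.minAreaRect(D[:,:2].astype(np.float32))
        out.append(dict(px=ce[i].round().tolist(),n=int(s[i,4]),c=pc[:2].round(1),size=np.sort(rect[1]).round(0),nd=int(h.sum()),nb=int(w.sum()),
          dark=D[h,:2].mean(0).round(1) if h.any() else None, bright=D[w,:2].mean(0).round(1) if w.any() else None,D=D[:,:2],h=h,w=w))
    return out
E
python3 - <<'E'
from h import *
np.set_printoptions(suppress=True,precision=1,linewidth=200)
c=viewer.camera('top'); P=cloud(c)
for t in tools(c): print({k:v for k,v in t.items() if k not in('D','h','w')})
# lid
for (u,v) in [(284,168),(275,160),(292,176),(300,220),(340,182),(346,237)]: print(u,v,P[v,u])
print('rack row profile along columns v=185,220,255'); 
for v in (180,220,255): print(P[v,162:226:2].round(0).tolist())
big=cv2.resize(c['frame'][150:280,150:420],None,fx=2.9,fy=2.9,interpolation=cv2.INTER_CUBIC); cv2.imwrite('pics/crop1.png',big)
E
```

```text
{'px': [267.0, 130.0], 'n': 375, 'c': array([780. ,  97.3]), 'size': array([55., 82.]), 'nd': 37, 'nb': 123, 'dark': array([804.1, 106.3]), 'bright': array([785.3,  98.6])}
{'px': [390.0, 142.0], 'n': 121, 'c': array([ 743.4, -281.6]), 'size': array([ 20., 125.]), 'nd': 0, 'nb': 51, 'dark': None, 'bright': array([ 746.5, -270.9])}
{'px': [284.0, 168.0], 'n': 859, 'c': array([657.8,  42.7]), 'size': array([ 97., 104.]), 'nd': 9, 'nb': 675, 'dark': array([662.8,  43.7]), 'bright': array([660.6,  43.2])}
{'px': [359.0, 181.0], 'n': 357, 'c': array([ 619.2, -187.5]), 'size': array([ 25., 158.]), 'nd': 67, 'nb': 140, 'dark': array([ 621.4, -236.5]), 'bright': array([ 617.9, -153.9])}
{'px': [358.0, 205.0], 'n': 280, 'c': array([ 545.9, -181.5]), 'size': array([ 23., 146.]), 'nd': 33, 'nb': 91, 'dark': array([ 538.9, -224.3]), 'bright': array([ 551.2, -150.8])}
{'px': [363.0, 238.0], 'n': 490, 'c': array([ 446.8, -198.2]), 'size': array([ 34., 183.]), 'nd': 53, 'nb': 221, 'dark': array([ 432.9, -265.6]), 'bright': array([ 454.2, -163.6])}
284 168 [640.6  36.4  79.4]
275 160 [667.8  64.5  6
[... 1555 characters left out ...]
]
[[392.0, 402.0, -1.0], [392.0, 395.0, 0.0], [392.0, 390.0, -2.0], [391.0, 380.0, 12.0], [391.0, 374.0, 12.0], [391.0, 370.0, 6.0], [391.0, 362.0, 11.0], [391.0, 355.0, 17.0], [391.0, 350.0, 11.0], [389.0, 334.0, 46.0], [389.0, 328.0, 47.0], [389.0, 321.0, 51.0], [388.0, 314.0, 53.0], [388.0, 305.0, 68.0], [387.0, 297.0, 76.0], [387.0, 290.0, 79.0], [387.0, 284.0, 83.0], [386.0, 276.0, 91.0], [386.0, 271.0, 89.0], [386.0, 265.0, 89.0], [387.0, 262.0, 80.0], [387.0, 257.0, 75.0], [388.0, 253.0, 69.0], [392.0, 262.0, 8.0], [392.0, 256.0, 11.0], [392.0, 251.0, 5.0], [393.0, 248.0, -5.0], [393.0, 242.0, -5.0], [392.0, 233.0, 8.0], [393.0, 228.0, 1.0], [393.0, 223.0, -3.0], [393.0, 217.0, -2.0]]
```

View pics/crop1.png

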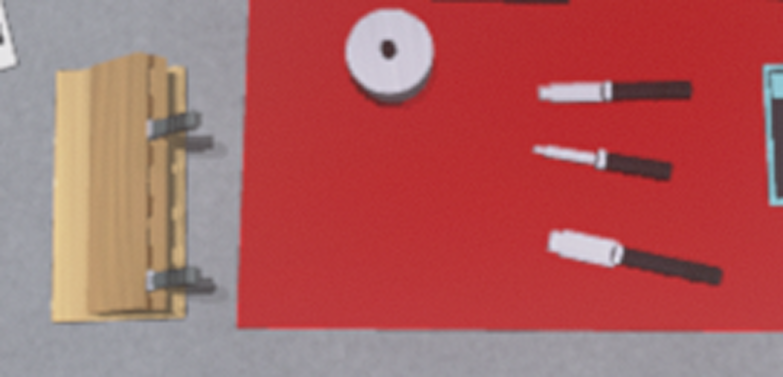

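Call:
{"op": "move_arm", "data": {
  "moves": [
    [-0.469,-0.32,-0.195,1.192],
    [-0.469,-0.32,-0.195,1.192],
    [-0.469,-0.32,-0.195,1.192],
    [-0.469,-0.32,-0.195,1.192],
    [-0.469,-0.32,-0.195,1.192],
    [-0.469,-0.32,-0.195,1.192],
    [-0.469,-0.32,-0.195,1.192],
    [-0.469,-0.32,-0.195,1.192],
    [-0.469,-0.32,-0.195,1.192],
    [-0.469,-0.32,-0.195,1.192],
    [-0.469,-0.32,-0.195,1.192],
    [-0.469,-0.32,-0.195,1.192]
  ]
}}

```text
clock: 1.35
eef_pos: [521.3, 38.6, 400.9]
eef_rot: [-3.142, -0.0, 1.571]
wrist_force: [0.4, 0.8, 0.4]
finger_gap: 94.2
finger_force: 0.0
```

Call:
{"op": "move_arm", "data": {
  "moves": [
    [0,0,0,0],
    [0,0,0,0],
    [0,0,0,0],
    [0,0,0,0]
  ]
}}

```text
clock: 1.75
eef_pos: [520.1, 41.5, 400.2]
eef_rot: [-3.141, -0.0, 1.572]
wrist_force: [-0.1, 0.6, -0.0]
finger_gap: 93.7
finger_force: 0.0
```

```bash
python3 - <<'E'
from h import *
c=viewer.camera('wrist'); cv2.imwrite('pics/w1.png',c['frame']); print(c['origin'],c['orientation'],c['fx'])
s=manip.read_state(); print(s['clock'],s['eef_pos'],s['eef_rot'],s['joints'])
E
```

```text
[521.11046713 117.74615093 579.51748867] [ 2.87630131e+00 -3.83963842e-04  1.31315324e-03] 319.1166659172476
1.8 [520.16541863  41.48333658 400.33280423] [-3.14158374e+00 -5.27922409e-05  1.57236220e+00] [9.35718828e-03 1.71257027e-01 1.23762977e+00 5.35606467e-05
 1.73271436e+00 7.79994483e-03]
```

View pics/w1.png

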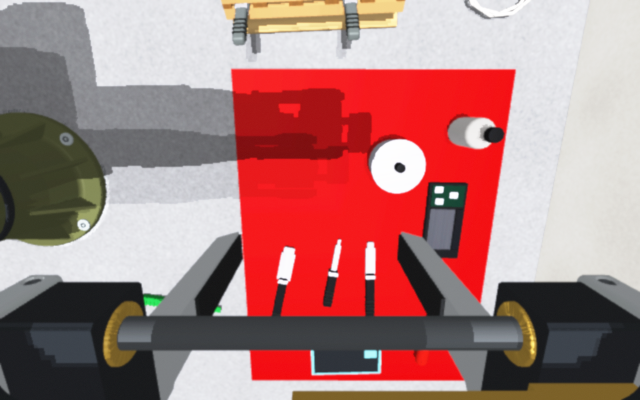

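The wrist view shows the cup lid at (398,166), the blades at (286,265), (336,258) and (370,262), and the rack's edge at the top. I'll move nearer the rack.

Call:
{"op": "move_arm", "data": {
  "moves": [
    [0.08,-0.02,0.1,0],
    [0.08,-0.02,0.1,0],
    [0.08,-0.02,0.1,0],
    [0.08,-0.02,0.1,0],
    [0.08,-0.02,0.1,0],
    [0.08,-0.02,0.1,0],
    [0.08,-0.02,0.1,0],
    [0.08,-0.02,0.1,0]
  ]
}}

```text
clock: 2.6
eef_pos: [500.9, 120.0, 301.0]
eef_rot: [3.14, -0.0, 1.57]
wrist_force: [-0.3, 0.4, 0.5]
finger_gap: 94.2
finger_force: 0.0
```

```bash
cat >> h.py <<'E'
def lid(c,h=67.):
    f=c['frame'].astype(int); P=cloud(c)
    m=((f.min(-1)>150)&(np.abs(P[...,2]-h)<12)&(P[...,1]<200)&(P[...,1]>-150)&(P[...,0]<760)).astype(np.uint8)
    m=cv2.morphologyEx(m,cv2.MORPH_CLOSE,np.ones((9,9)))
    cs=cv2.findContours(m,cv2.RETR_EXTERNAL,cv2.CHAIN_APPROX_NONE)[0]; k=max(cs,key=cv2.contourArea)
    q=plane(c,k[:,0],h)[:,:2].astype(np.float32); (x,y),r=cv2.minEnclosingCircle(q)
    e=cv2.fitEllipse(q); return e[0],e[1],(x,y,r)
E
python3 - <<'E'
from h import *
np.set_printoptions(suppress=True,precision=1,linewidth=200)
c=viewer.camera('wrist'); print(manip.read_state()['eef_pos'],c['origin'])
print(lid(c)); print(lid(viewer.camera('top')))
cv2.imwrite('pics/w2.png',cv2.resize(c['frame'][0:150,150:470],None,fx=2.5,fy=2.5,interpolation=cv2.INTER_CUBIC)); np.save('w2.npy',c,allow_pickle=True)
E
```

```text
[500.9 120.1 300.9] [501.9 196.2 480.3]
((648.515869140625, 46.95191192626953), (73.28221130371094, 87.03849029541016), (647.437744140625, 40.644351959228516, 43.734561920166016))
((645.5087890625, 37.39651870727539), (82.4754638671875, 84.19978332519531), (645.5390014648438, 37.436737060546875, 43.11155319213867))
```

View pics/w2.png

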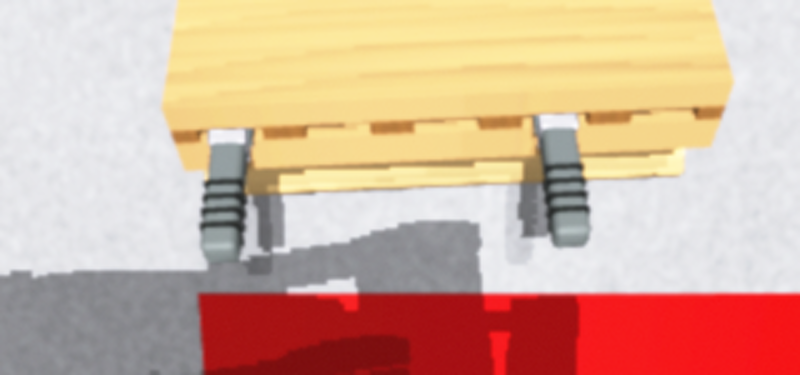

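The rack's brown webs sit at crop (285,131), (392,127), (500,122) and (608,117), with the slots between them. The parked tools are in the 1st and 4th slots from the left (slots 4 and 1), so 0, 2 and 3 are free.

```bash
cat >> h.py <<'E'
def webs(c,reg,show=True):
    """brown webs in region (u0,v0,u1,v1): centres px and world at z=80"""
    u0,v0,u1,v1=reg; f=c['frame'][v0:v1,u0:u1]; hsv=cv2.cvtColor(f,cv2.COLOR_BGR2HSV)
    m=((hsv[...,1]>110)&(hsv[...,0]>5)&(hsv[...,0]<25)&(hsv[...,2]<235)&(hsv[...,2]>90)).astype(np.uint8)
    n,l,s,ce=cv2.connectedComponentsWithStats(m)
    o=[]
    for i in range(1,n):
        if s[i,4]>15: o.append([ce[i,0]+u0,ce[i,1]+v0,s[i,2],s[i,3],s[i,4]])
    o=np.array(sorted(o)); return np.c_[o,plane(c,o[:,:2],80.)]
E
python3 - <<'E'
from h import *
np.set_printoptions(suppress=True,precision=1,linewidth=200)
c=np.load('w2.npy',allow_pickle=True).item()
print(webs(c,(205,30,450,70)))
P=cloud(c)
for u in (264,307,350,393,): print(u,[tuple(P[v,u,1:].round(0)) for v in range(30,80,3)])
E
```

```text
[[225.1  54.   14.    7.   71.  393.9 265.1  80. ]
 [267.   51.8  34.    7.  138.  442.3 267.5  80. ]
 [320.   58.9 118.   25.  673.  503.3 259.9  80. ]
 [401.   60.9  36.    4.   91.  597.3 257.6  80. ]
 [408.5  45.3  57.    8.  226.  604.8 274.2  80. ]]
264 [(np.float64(290.0), np.float64(81.0)), (np.float64(286.0), np.float64(83.0)), (np.float64(283.0), np.float64(87.0)), (np.float64(279.0), np.float64(91.0)), (np.float64(276.0), np.float64(89.0)), (np.float64(273.0), np.float64(87.0)), (np.float64(271.0), np.float64(85.0)), (np.float64(268.0), np.float64(81.0)), (np.float64(265.0), np.float64(78.0)), (np.float64(263.0), np.float64(74.0)), (np.float64(260.0), np.float64(70.0)), (np.float64(257.0), np.float64(69.0)), (np.float64(254.0), np.float64(65.0)), (np.float64(258.0), np.float64(9.0)), (np.float64(254.0), np.float64(10.0)), (np.float64(251.0), np.float64(11.0)), (np.float64(248.0), np.float64(-1.0))]
307 [(np.float64(289.0), np.float64(83.0)), (np.float64(286.0), np.float64(86.0)), (np.float64(282.0), np.float64(90.0)), (np.float64(279.0), np.float64(91.0)), (np.float64(276.
[... 1118 characters left out ...]
.float64(248.0), np.float64(-1.0))]
393 [(np.float64(288.0), np.float64(87.0)), (np.float64(285.0), np.float64(90.0)), (np.float64(282.0), np.float64(90.0)), (np.float64(279.0), np.float64(88.0)), (np.float64(277.0), np.float64(84.0)), (np.float64(274.0), np.float64(82.0)), (np.float64(272.0), np.float64(78.0)), (np.float64(269.0), np.float64(75.0)), (np.float64(266.0), np.float64(72.0)), (np.float64(264.0), np.float64(67.0)), (np.float64(261.0), np.float64(66.0)), (np.float64(266.0), np.float64(11.0)), (np.float64(262.0), np.float64(11.0)), (np.float64(258.0), np.float64(12.0)), (np.float64(255.0), np.float64(1.0)), (np.float64(251.0), np.float64(2.0)), (np.float64(248.0), np.float64(1.0))]
```

Call:
{"op": "move_arm", "data": {
  "moves": [
    [-0.081,0.146,0.1,0],
    [-0.081,0.146,0.1,0],
    [-0.081,0.146,0.1,0],
    [-0.081,0.146,0.1,0],
    [-0.081,0.146,0.18,0],
    [-0.081,0.146,0.18,0],
    [-0.081,0.146,0.233,0],
    [-0.081,0.146,0.233,0],
    [-0.081,0.146,0.233,0],
    [-0.081,0.146,0.233,0]
  ],
  "jaw": 0.06
}}

```text
clock: 3.7
eef_pos: [646.8, 39.4, 67.8]
eef_rot: [3.141, 0.0, 1.571]
wrist_force: [0.2, 0.3, -0.0]
finger_gap: 60.4
finger_force: 0.0
```

Call:
{"op": "move_arm", "data": {
  "moves": [
    [0,0,0,0],
    [0,0,0,0],
    [0,0,0,0],
    [0,0,0,0],
    [0,0,0,0],
    [0,0,0,0],
    [0,0,0,0],
    [0,0,0,0]
  ],
  "jaw": 0.005,
  "squeeze": 20
}}

```text
clock: 4.5
eef_pos: [646.7, 39.5, 67.4]
eef_rot: [3.141, -0.0, 1.571]
wrist_force: [0.9, 0.8, 0.8]
finger_gap: 15.5
finger_force: 20.0
```

Call:
{"op": "move_arm", "data": {
  "moves": [
    [0,0,-0.02,0],
    [0,0,-0.06,0],
    [0,0,-0.06,0],
    [0.03,-0.177,-0.06,0],
    [0.03,-0.177,-0.06,0],
    [0.03,-0.177,-0.06,0],
    [0.03,-0.177,-0.06,0],
    [0.03,-0.177,-0.06,0],
    [0.03,-0.177,-0.06,0]
  ]
}}

```text
clock: 5.4
eef_pos: [469.9, 69.6, 127.6]
eef_rot: [3.141, -0.0, 1.571]
wrist_force: [0.8, 0.2, -1.4]
finger_gap: 15.2
finger_force: 20.0
```

Call:
{"op": "move_arm", "data": {
  "moves": [
    [0,0,0.05,0],
    [0,0,0.09,0],
    [0,0,0.103,0],
    [0,0,0.107,0],
    [0,0,0.109,0],
    [0,0,0.109,0],
    [0,0,0.109,0]
  ]
}}

```text
clock: 6.1
eef_pos: [470.5, 69.5, 19.6]
eef_rot: [3.139, -0.0, 1.571]
wrist_force: [0.6, -0.0, -1.3]
finger_gap: 15.2
finger_force: 20.0
```

Call:
{"op": "move_arm", "data": {
  "moves": [
    [0,0,0,0],
    [0,0,0,0],
    [0,0,0,0],
    [0,0,0,0],
    [0,0,0,0],
    [0,0,-0.05,0],
    [0,0,-0.1,0],
    [-0.1,0.03,-0.2,0],
    [-0.2,0.08,-0.25,0],
    [-0.2,0.08,-0.25,0],
    [-0.2,0.08,-0.25,0],
    [-0.2,0.08,-0.25,0]
  ],
  "jaw": 0.06
}}

```text
clock: 7.3
eef_pos: [545.5, -121.8, 262.4]
eef_rot: [3.141, 0.0, 1.571]
wrist_force: [1.2, 1.0, 1.0]
finger_gap: 60.0
finger_force: 0.0
```

```bash
python3 - <<'E'
from h import *
np.set_printoptions(suppress=True,precision=1,linewidth=200)
c=viewer.camera('wrist'); print(manip.read_state()['eef_pos'],manip.read_state()['clock'])
cv2.imwrite('pics/w3.png',c['frame']); np.save('w3.npy',c,allow_pickle=True)
c=viewer.camera('top')
for t in tools(c): print({k:v for k,v in t.items() if k not in('D','h','w')})
E
```

```text
[ 547.8 -126.7  266.4] 7.35
{'px': [267.0, 130.0], 'n': 375, 'c': array([780.1,  97.5]), 'size': array([55., 79.]), 'nd': 36, 'nb': 130, 'dark': array([803.8, 106.4]), 'bright': array([784.7,  98.7])}
{'px': [389.0, 142.0], 'n': 120, 'c': array([ 744. , -279.9]), 'size': array([ 21., 122.]), 'nd': 0, 'nb': 51, 'dark': None, 'bright': array([ 746.5, -270.9])}
{'px': [284.0, 169.0], 'n': 753, 'c': array([655. ,  41.3]), 'size': array([86., 97.]), 'nd': 0, 'nb': 458, 'dark': None, 'bright': array([653.7,  40.7])}
```

View pics/w3.png

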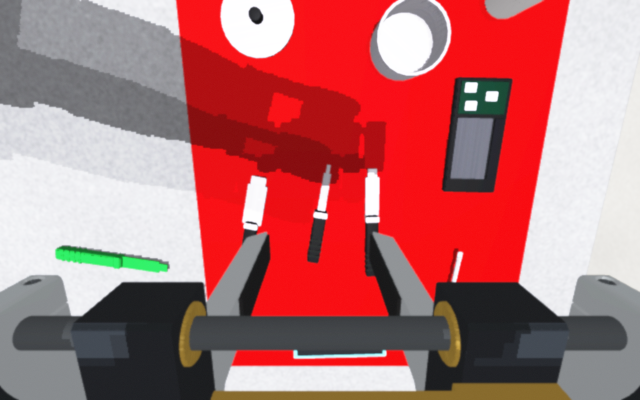

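The small tool's tip is at (328,165), its shoulder near (320,216) and its rear at (314,262). The lid stands at (257,20) and the cup is open at (410,38).

```bash
cat >> h.py <<'E'
def fit(c,uvs,L,hs=(10,10)):
    """tip px, rear px -> axis, origin estimate"""
    a=plane(c,uvs[0],hs[0])[0]; b=plane(c,uvs[1],hs[1])[0]; d=(a-b)[:2]; n=np.hypot(*d); 
    e=d/n; mid=(a+b)[:2]/2; o=mid+e*(L/2-97)
    print('tip',a,'rear',b,'len',n,'expect',L,'origin',o,'yaw deg',np.degrees(np.arctan2(e[1],e[0])))
E
python3 - <<'E'
from h import *
np.set_printoptions(suppress=True,precision=1,linewidth=200)
c=np.load('w3.npy',allow_pickle=True).item()
f=c['frame'].astype(int); red=((f[...,2]>90)&(f[...,1]<50)&(f[...,0]<50))
sub=f[150:275,295:345]; m=~red[150:275,295:345]
n,l,s,ce=cv2.connectedComponentsWithStats(m.astype(np.uint8)); i=1+np.argmax(s[1:,4]); v,u=np.nonzero(l==i); u+=295; v+=150
print(s[i]); D=plane(c,np.c_[u,v],12.)[:,:2]
r=cv2.minAreaRect(D.astype(np.float32)); print(r)
fit(c,((328,165),(314,262)),145)
v0=v.min(); v1=v.max(); fit(c,((u[v==v0].mean(),v0),(u[v==v1].mean(),v1)),145)
# rear band line fit
for h in (8,17): print(cv2.fitLine(plane(c,np.c_[u,v],h)[:,:2].astype(np.float32),cv2.DIST_L2,0,.01,.01).ravel())
E
```

```text
[  13   14   24   98 1027]
((547.58642578125, -179.96145629882812), (145.61354064941406, 22.34638214111328), 77.5607681274414)
tip [ 558.5 -110.    10. ] rear [ 538.8 -253.9   10. ] len 145.16121205577346 expect 145 origin [ 545.3 -206.2] yaw deg 82.20068982474376
tip [ 559.1 -108.7   10. ] rear [ 538.  -252.2   10. ] len 145.11224859325947 expect 145 origin [ 545.  -204.7] yaw deg 81.63994978901368
[   0.2    1.   547.1 -184. ]
[   0.2    1.   547.1 -181.1]
```

Call:
{"op": "move_arm", "data": {
  "moves": [
    [-0.075,-0.005,0.1,0.145],
    [-0.075,-0.005,0.19,0.145],
    [-0.075,-0.005,0.19,0.145],
    [-0.075,-0.005,0.19,0.145],
    [-0.075,-0.005,0.19,0.145],
    [-0.075,-0.005,0.19,0.145],
    [-0.075,-0.005,0.19,0.145],
    [-0.075,-0.005,0.19,0.145],
    [-0.075,-0.005,0.19,0.145]
  ],
  "jaw": 0.05
}}

```text
clock: 8.3
eef_pos: [541.1, -194.9, 72.9]
eef_rot: [3.139, 0.001, 1.426]
wrist_force: [-0.2, 1.2, -0.1]
finger_gap: 50.0
finger_force: 0.0
```

Call:
{"op": "move_arm", "data": {
  "moves": [
    [-0.01,0.0055,0.03,0],
    [-0.01,0.0055,0.06,0],
    [-0.01,0.0055,0.067,0],
    [-0.01,0.0055,0.067,0],
    [-0.01,0.0055,0.067,0]
  ]
}}

```text
clock: 8.8
eef_pos: [544.8, -205.8, 5.3]
eef_rot: [3.14, 0.0, 1.426]
wrist_force: [-0.4, -0.5, 0.6]
finger_gap: 50.3
finger_force: 0.0
```

Call:
{"op": "move_arm", "data": {
  "moves": [
    [0,0,0,0],
    [0,0,0,0],
    [0,0,0,0],
    [0,0,0,0],
    [0,0,0,0],
    [0,0,0,0],
    [0,0,0,0],
    [0,0,0,0]
  ],
  "jaw": 0.005,
  "squeeze": 15
}}

```text
clock: 9.6
eef_pos: [544.3, -205.8, 4.2]
eef_rot: [3.142, 0.0, 1.426]
wrist_force: [-1.4, 0.4, 3.4]
finger_gap: 18.0
finger_force: 15.0
```

Call:
{"op": "move_arm", "data": {
  "moves": [
    [0,0,-0.05,0],
    [0,0,-0.1,0],
    [0,0,-0.15,0],
    [0,0,-0.15,0],
    [0,0,-0.15,0],
    [0,0,-0.15,0]
  ]
}}

```text
clock: 10.2
eef_pos: [543.6, -205.5, 152.4]
eef_rot: [-3.139, -0.001, 1.426]
wrist_force: [-0.2, -0.2, -0.8]
finger_gap: 18.1
finger_force: 15.0
```

```bash
python3 - <<'E'
from h import *
c=viewer.camera('wrist'); s=viewer.camera('scene')
a=c['frame'][100:400,120:520]; b=cv2.resize(s['frame'][100:300,180:420],(480,400))
cv2.imwrite('pics/w4.png',np.hstack([cv2.resize(a,(400,300)),b[:300,:400]]))
E
```

```text
(no output)
```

View pics/w4.png

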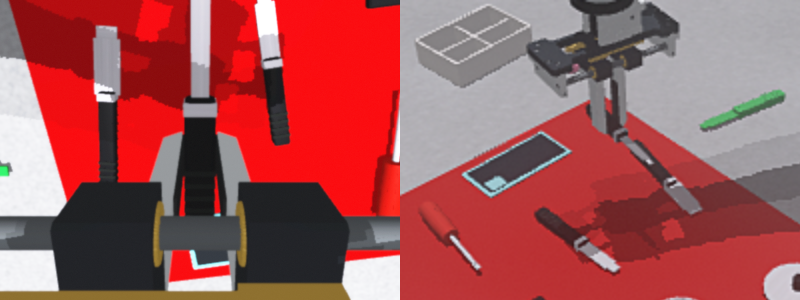

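The small tool is held centrally, blade at columns ~320. I'll measure its pitch from the depth.

```bash
cat >> h.py <<'E'
def pitch(w=3):
    """held tool: angle of blade below horizontal and positions in the frame of TCP (forward along tool x, height)"""
    c=viewer.camera('wrist'); s=manip.read_state(); P=cloud(c); t=np.array(s['eef_pos']); M=R.from_euler('xyz',s['eef_rot']).as_matrix()
    L=(P-t)@M  # local: x fwd, y, z down
    f=c['frame'].astype(int); x,y,z=L[...,0],L[...,1],L[...,2]
    red=(f[...,2]>90)&(f[...,1]<60)&(f[...,0]<60)
    m=(np.abs(y)<w)&(x>12)&(x<125)&(z<95)&(z>-50)&~red
    m[:, :310]=False; m[:,330:]=False
    px,pz=x[m],z[m]
    v,u=np.nonzero(m)
    A=np.polyfit(px,pz,1); r=pz-np.polyval(A,px); k=np.abs(r)<6
    A=np.polyfit(px[k],pz[k],1)
    return dict(n=int(m.sum()),deg=np.degrees(np.arctan(A[0])),z0=A[1],xmax=px[k].max(),xmin=px[k].min(),rms=r[k].std(),tip_world=(t+M@np.array([px[k].max(),0,np.polyval(A,px[k].max())])).round(1),eef=t.round(1),clock=s['clock'],rows=(int(v.min()),int(v.max())))
E
python3 - <<'E'
from h import *
print(pitch())
c=viewer.camera('wrist');P=cloud(c)
print([(v,P[v,320].round(0).tolist(),c['frame'][v,320].tolist()) for v in range(90,260,8)])
E
```

```text
{'n': 1792, 'deg': np.float64(4.26009481467882), 'z0': np.float64(-12.351447313474186), 'xmax': np.float64(97.77113405176544), 'xmin': np.float64(12.083113512716091), 'rms': np.float64(1.7146361874842353), 'tip_world': array([ 557.9, -108.9,  157.7]), 'eef': array([ 543.8, -205.6,  152.5]), 'clock': 10.35, 'rows': (72, 236)}
[(90, [558.0, -118.0, 159.0], [255, 255, 255]), (98, [558.0, -122.0, 160.0], [229, 221, 224]), (106, [557.0, -125.0, 160.0], [229, 219, 222]), (114, [556.0, -129.0, 159.0], [228, 218, 221]), (122, [556.0, -133.0, 161.0], [227, 218, 220]), (130, [555.0, -137.0, 159.0], [226, 216, 218]), (138, [555.0, -141.0, 159.0], [225, 216, 218]), (146, [554.0, -146.0, 160.0], [225, 214, 216]), (154, [553.0, -150.0, 159.0], [223, 213, 216]), (162, [553.0, -154.0, 160.0], [222, 213, 215]), (170, [552.0, -158.0, 159.0], [170, 161, 163]), (178, [552.0, -163.0, 161.0], [169, 160, 163]), (186, [551.0, -167.0, 159.0], [170, 161, 162]), (194, [550.0, -172.0, 160.0], [170, 161, 163]), (202, [550.0, -175.0, 165.0], [35, 33, 33]), (210, [549.0, -179.0, 165.0], [169, 159, 162]), (218, [549.0, -183.0, 166.0], [36, 33, 34]), (226, [548.0, -188.0, 166.0], [23, 22, 23]), (234, [547.0, -193.0, 166.0], [24, 22, 22]), (242, [546.0, -197.0, 166.0], [23, 23, 22]), (250, [546.0, -202.0, 166.0], [23, 22, 22]), (258, [545.0, -207.0, 166.0], [23, 22, 22])]
```

Call:
{"op": "move_arm", "data": {
  "moves": [
    [0.297,-0.118,0,-0.188],
    [0.297,-0.118,0,-0.188],
    [0.297,-0.118,0,-0.188],
    [0.297,-0.118,0,-0.188],
    [0.297,-0.118,0,-0.188],
    [0.297,-0.118,0,-0.188],
    [0.297,-0.118,0,-0.188],
    [0.297,-0.118,0,-0.188],
    [0.297,-0.118,0,-0.188],
    [0.297,-0.118,0,-0.188],
    [0.297,-0.118,0,-0.188]
  ]
}}

```text
clock: 11.5
eef_pos: [470.7, 104.1, 154.0]
eef_rot: [-3.141, 0.0, 1.612]
wrist_force: [1.1, 0.2, -1.0]
finger_gap: 17.8
finger_force: 15.0
```

```bash
sed -i 's/(x>12)/(x>38)/' h.py; python3 - <<'E'
from h import *
np.set_printoptions(suppress=True,precision=1,linewidth=200)
c=np.load('w2.npy',allow_pickle=True).item()
w=plane(c,[(264,52.4),(306.8,50.8),(350,48.8),(393.2,46.8)],80.); print(w)
P=cloud(c); reg=P[60:100,200:420].reshape(-1,3); print('parked top', np.nanpercentile(reg[(reg[:,1]<235)&(reg[:,2]>60)],[2,50,98],axis=0))
print(pitch())
E
```

```text
[[438.8 266.8  80. ]
 [488.1 268.5  80. ]
 [537.8 270.6  80. ]
 [587.4 272.6  80. ]]
parked top [[407.5 213.6 106.5]
 [422.9 224.3 121. ]
 [571.6 234.7 127.2]]
{'n': 1171, 'deg': np.float64(-0.0044427102124904175), 'z0': np.float64(-7.080306329123509), 'xmax': np.float64(97.52587997758494), 'xmin': np.float64(38.00988491311459), 'rms': np.float64(0.6521478831960013), 'tip_world': array([466.6, 201.6, 161.1]), 'eef': array([470.7, 104.2, 154. ]), 'clock': 11.55, 'rows': (72, 187)}
```

Call:
{"op": "move_arm", "data": {
  "moves": [
    [0,0.018,0.05,0],
    [0,0.018,0.1,0],
    [0,0.018,0.108,0],
    [0,0.018,0.108,0],
    [0,0.018,0.108,0],
    [0.04,0.018,0.108,0],
    [0.06,0.018,0.108,0],
    [0.068,0.018,0.108,0],
    [0.068,0.018,0.108,0],
    [0.068,0.018,0.108,0]
  ]
}}

```text
clock: 12.55
eef_pos: [485.9, 173.4, 47.0]
eef_rot: [3.14, -0.0, 1.614]
wrist_force: [-0.8, 0.2, -1.0]
finger_gap: 17.8
finger_force: 15.0
```

```bash
python3 - <<'E'
from h import *
c=viewer.camera('wrist'); s=viewer.camera('scene')
cv2.imwrite('pics/w5.png',cv2.resize(c['frame'][:260,160:480],None,fx=1.8,fy=1.8)); print(pitch())
E
```

```text
{'n': 2366, 'deg': np.float64(-31.46981738248083), 'z0': np.float64(28.32091537665495), 'xmax': np.float64(117.2147882816045), 'xmin': np.float64(45.07034657313614), 'rms': np.float64(3.175219726136313), 'tip_world': array([480.8, 290.2,  89.9]), 'eef': array([485.7, 173.1,  46.4]), 'clock': 12.7, 'rows': (0, 187)}
```

View pics/w5.png

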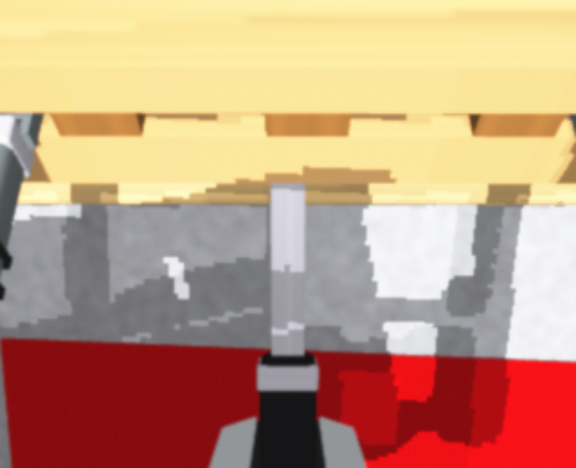

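The tip is under the block's lower front edge at crop (288,183). Next I pivot the tool with a light grip.

Call:
{"op": "move_arm", "data": {
  "moves": [
    [0,0,0,0],
    [0,0,0,0],
    [0,0,-0.007,0],
    [0,0,-0.013,0],
    [0,0,-0.02,0],
    [0.001,0,-0.028,0],
    [0.002,0,-0.035,0],
    [0.004,0,-0.042,0],
    [0.007,0,-0.049,0],
    [0.01,0,-0.055,0],
    [0.014,0,-0.061,0],
    [0.019,0,-0.067,0]
  ],
  "squeeze": 3
}}

```text
clock: 13.9
eef_pos: [484.6, 193.2, 113.5]
eef_rot: [-3.141, 0.0, 1.614]
wrist_force: [-0.1, -0.4, -0.2]
finger_gap: 18.0
finger_force: 3.0
```

Call:
{"op": "move_arm", "data": {
  "moves": [
    [0.001,0,-0.002,0],
    [0.001,0,-0.002,0],
    [0.001,0,-0.002,0]
  ]
}}

```text
clock: 14.2
eef_pos: [484.5, 193.8, 114.9]
eef_rot: [-3.141, 0.0, 1.614]
wrist_force: [-0.5, 0.2, -0.1]
finger_gap: 18.0
finger_force: 3.0
```

```bash
python3 - <<'E'
from h import *
c=viewer.camera('wrist'); s=viewer.camera('scene')
cv2.imwrite('pics/w6.png',c['frame'][:300,160:480]); print(manip.read_state()['eef_pos'])
P=cloud(c); print([(v,P[v,320,1:].round(0).tolist()) for v in range(60,260,8)])
E
```

```text
[484.49867263 193.65227541 114.81940011]
[(60, [305.0, 71.0]), (68, [299.0, 74.0]), (76, [294.0, 79.0]), (84, [289.0, 83.0]), (92, [284.0, 86.0]), (100, [279.0, 91.0]), (108, [275.0, 87.0]), (116, [270.0, 81.0]), (124, [265.0, 75.0]), (132, [259.0, 68.0]), (140, [254.0, 67.0]), (148, [248.0, 71.0]), (156, [244.0, 76.0]), (164, [239.0, 80.0]), (172, [234.0, 85.0]), (180, [229.0, 88.0]), (188, [225.0, 91.0]), (196, [221.0, 96.0]), (204, [218.0, 106.0]), (212, [213.0, 108.0]), (220, [210.0, 112.0]), (228, [206.0, 116.0]), (236, [202.0, 119.0]), (244, [199.0, 123.0]), (252, [196.0, 127.0])]
```

View pics/w6.png

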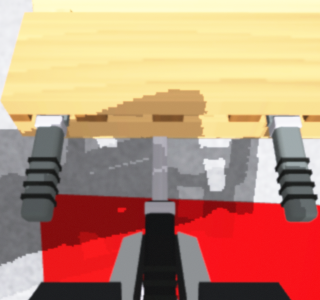

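The tool now slopes about 41° down, blade from (254,67) to (221,96) in y,z. I'll grip it firmly, retreat and measure.

Call:
{"op": "move_arm", "data": {
  "moves": [
    [0,0,0,0],
    [0,0,0,0],
    [-0.03,0,-0.02,0],
    [-0.06,0,-0.04,0],
    [-0.09,0,-0.06,0],
    [-0.12,0,-0.07,0],
    [-0.12,0,-0.07,0],
    [-0.12,0,-0.07,0]
  ],
  "squeeze": 20
}}

```text
clock: 15.1
eef_pos: [489.8, 73.7, 185.1]
eef_rot: [3.141, -0.0, 1.612]
wrist_force: [-0.4, -0.2, -1.4]
finger_gap: 17.7
finger_force: 20.0
```

```bash
cat >> h.py <<'E'
def cupfit(c,h=59.):
    f=c['frame'].astype(int); P=cloud(c); red=((f[...,2]>90)&(f[...,1]<70)&(f[...,0]<70))
    box=(P[...,0]>560)&(P[...,0]<740)&(P[...,1]>-50)&(P[...,1]<130)
    m=(box&~red).astype(np.uint8); m=cv2.morphologyEx(m,cv2.MORPH_OPEN,np.ones((3,3)))
    n,l,s,ce=cv2.connectedComponentsWithStats(m); i=1+np.argmax(s[1:,4]); m=(l==i)
    Q=P[m]; q=Q[np.abs(Q[:,2]-h)<6]
    (x,y),r=cv2.minEnclosingCircle(q[:,:2].astype(np.float32)); 
    A=np.c_[2*q[:,:2],np.ones(len(q))]; sol=np.linalg.lstsq(A,(q[:,:2]**2).sum(1),rcond=None)[0]
    return len(q),(x,y,r),sol[:2],np.sqrt(sol[2]+sol[:2]@sol[:2])
E
python3 - <<'E'
from h import *
p=pitch();print(p)
for n in ('wrist','top'): 
    c=viewer.camera(n)
    try: print(n,cupfit(c))
    except Exception as e: print(n,e)
np.save('w3b.npy',0); c=np.load('w3.npy',allow_pickle=True).item(); print(cupfit(c))
E
```

```text
{'n': 405, 'deg': np.float64(41.788825498189134), 'z0': np.float64(-4.340440630395015), 'xmax': np.float64(70.6402448218326), 'xmin': np.float64(38.165058515859585), 'rms': np.float64(0.7206337728898874), 'tip_world': array([486.6, 144.8, 125.9]), 'eef': array([489.6,  74.2, 184.7]), 'clock': 15.15, 'rows': (123, 174)}
wrist (0, (0.0, 0.0, 0.0), array([0., 0.]), np.float64(0.0))
top (90, (646.546142578125, 37.045047760009766, 40.96108627319336), array([645.86164145,  36.94813283]), np.float64(38.15475883770747))
(796, (649.5228881835938, 38.125526428222656, 40.1683464050293), array([648.8782781 ,  37.89932649]), np.float64(38.10229837299168))
```

Call:
{"op": "move_arm", "data": {
  "moves": [
    [-0.11,0.156,0,0],
    [-0.11,0.156,0,0],
    [-0.11,0.156,0,0],
    [-0.11,0.156,0,0],
    [-0.11,0.156,0,0],
    [-0.11,0.156,0,0],
    [-0.11,0.156,0.03,0],
    [-0.11,0.156,0.06,0],
    [-0.11,0.156,0.085,0],
    [-0.11,0.156,0.085,0],
    [-0.11,0.156,0.085,0],
    [-0.11,0.156,0.085,0]
  ]
}}

```text
clock: 16.45
eef_pos: [650.9, -28.8, 102.3]
eef_rot: [3.139, 0.0, 1.614]
wrist_force: [-0.8, -0.4, -0.2]
finger_gap: 18.0
finger_force: 20.0
```

```bash
python3 - <<'E'
from h import *
print(pitch()); c=viewer.camera('wrist'); cv2.imwrite('pics/w7.png',c['frame'][:300,160:480]); print(cupfit(c))
E
```

```text
{'n': 862, 'deg': np.float64(40.23313992067464), 'z0': np.float64(-1.7410167227553752), 'xmax': np.float64(104.453020541413), 'xmin': np.float64(44.77703316960283), 'rms': np.float64(1.7556252226246951), 'tip_world': array([646.6,  75.4,  15.5]), 'eef': array([650.9, -29. , 102.1]), 'clock': 16.5, 'rows': (67, 176)}
(2170, (649.257080078125, 38.636993408203125, 39.96034622192383), array([649.17611669,  40.56788366]), np.float64(35.62711416655149))
```

View pics/w7.png

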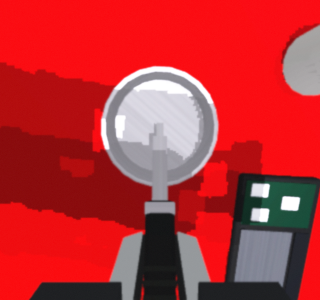

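The tip is inside the cup at crop (158,125), not touching. I'll go 3 mm deeper, hold, then lift and carry to slot 2.

Call:
{"op": "move_arm", "data": {
  "moves": [
    [0,0,0.003,0],
    [0,0,0.003,0],
    [0,0,0.003,0],
    [0,0,0.003,0],
    [0,0,0.003,0],
    [0,0,0.003,0],
    [0,0,0.003,0],
    [0,0,0.003,0],
    [0,0,0.003,0],
    [0,0,0.003,0]
  ]
}}

```text
clock: 17.55
eef_pos: [650.4, -29.3, 97.1]
eef_rot: [-3.142, 0.0, 1.614]
wrist_force: [-0.6, 0.3, 0.1]
finger_gap: 17.5
finger_force: 20.0
```

Call:
{"op": "move_arm", "data": {
  "moves": [
    [0,0,-0.04,0],
    [0,0,-0.08,0],
    [0,0,-0.09,0],
    [0.213,-0.125,-0.09,0],
    [0.213,-0.125,-0.09,0],
    [0.213,-0.125,-0.09,0],
    [0.213,-0.125,-0.09,0],
    [0.213,-0.125,-0.08,0],
    [0.213,-0.125,-0.057,0],
    [0.213,-0.125,-0.057,0],
    [0.213,-0.125,-0.057,0],
    [0.213,-0.125,-0.057,0]
  ]
}}

```text
clock: 18.75
eef_pos: [517.1, 177.5, 154.9]
eef_rot: [3.141, -0.0, 1.613]
wrist_force: [0.2, 0.0, -0.9]
finger_gap: 17.9
finger_force: 20.0
```

```bash
python3 - <<'E'
from h import *
c=viewer.camera('wrist'); cv2.imwrite('pics/w8.png',cv2.resize(c['frame'][60:260,220:420],None,fx=3,fy=3,interpolation=cv2.INTER_CUBIC)); np.save('w8.npy',c,allow_pickle=True)
print(manip.read_state()['eef_pos'],c['origin'],c['orientation'])
P=cloud(c); print([(v,P[v,320].round(0).tolist()) for v in range(90,250,5)])
E
```

```text
[517.063311   177.51217684 154.89777058] [514.82417644 253.63753571 334.18855433] [ 2.87637012e+00 -1.53543177e-03  4.15433057e-02]
[(90, [515.0, 273.0, 71.0]), (95, [515.0, 269.0, 76.0]), (100, [515.0, 266.0, 74.0]), (105, [515.0, 262.0, 71.0]), (110, [515.0, 258.0, 66.0]), (115, [516.0, 255.0, 9.0]), (120, [516.0, 250.0, -1.0]), (125, [516.0, 247.0, 97.0]), (130, [516.0, 244.0, 99.0]), (135, [516.0, 241.0, 102.0]), (140, [516.0, 237.0, 106.0]), (145, [516.0, 234.0, 110.0]), (150, [516.0, 231.0, 112.0]), (155, [517.0, 228.0, 114.0]), (160, [517.0, 225.0, 118.0]), (165, [517.0, 222.0, 119.0]), (170, [517.0, 219.0, 123.0]), (175, [517.0, 216.0, 125.0]), (180, [517.0, 213.0, 127.0]), (185, [517.0, 210.0, 130.0]), (190, [517.0, 207.0, 133.0]), (195, [518.0, 205.0, 135.0]), (200, [518.0, 202.0, 139.0]), (205, [518.0, 201.0, 147.0]), (210, [518.0, 199.0, 150.0]), (215, [518.0, 196.0, 151.0]), (220, [518.0, 194.0, 154.0]), (225, [518.0, 191.0, 155.0]), (230, [518.0, 189.0, 157.0]), (235, [518.0, 186.0, 159.0]), (240, [518.0, 184.0, 161.0]), (245, [518.0, 182.0, 163.0])]
```

View pics/w8.png

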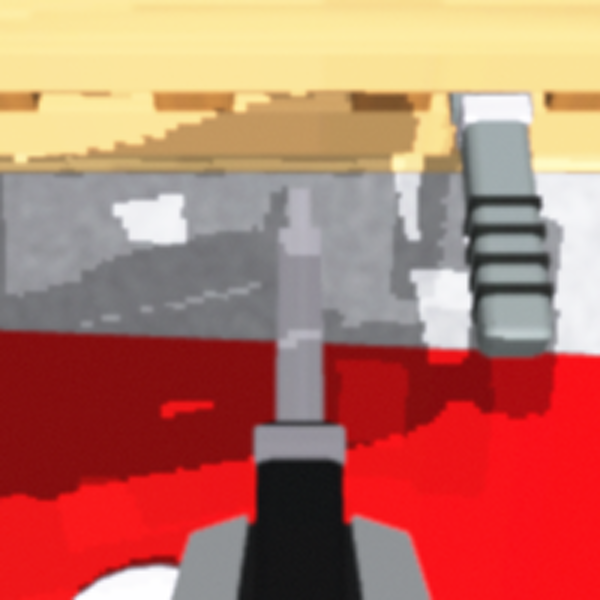

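Slot 2's mouth lies between the webs at crop x 233–352, so its centre is (292,101). The blade tip is at (300,190).

```bash
cat >> h.py <<'E'
def rel(c,uv_m,tipuv,tipz,wl=None,wr=None):
    s=manip.read_state(); t=np.array(s['eef_pos']); M=R.from_euler('xyz',s['eef_rot']).as_matrix()
    m=plane(c,uv_m,80.)[0]; tp=plane(c,tipuv,tipz)[0]
    print('mouth',m,'tip',tp,'tool frame mouth',(m-t)@M,'tip',(tp-t)@M,'diff',(m-tp)@M)
    if wl: 
        a=plane(c,wl,80.)[0];b=plane(c,wr,80.)[0]; print('web pitch',np.hypot(*(b-a)[:2]),'row yaw',np.degrees(np.arctan2((b-a)[1],(b-a)[0])),'tool yaw-90',np.degrees(s['eef_rot'][2])-90)
E
python3 - <<'E'
from h import *
np.set_printoptions(suppress=True,precision=1)
c=np.load('w8.npy',allow_pickle=True).item()
F=lambda x,y:(220+x/3-.33,60+y/3-.33)
rel(c,F(292.5,101),F(300,190),94.5,F(194,101.5),F(391.5,100.5))
P=cloud(c); bb=P[150:195,320]; k=np.polyfit(bb[:,1],bb[:,2],1); print(np.degrees(np.arctan(k[0])),k)
# face line from column 317
u=317
for v in range(76,112,2): print(v,P[v,u].round(1))
E
```

```text
mouth [512.8 270.   80. ] tip [515.6 248.6  94.5] tool frame mouth [92.6 -0.5 74.9] tip [71.1  1.4 60.4] diff [21.4 -1.9 14.5]
web pitch 49.7174190627865 row yaw 2.6609859951800146 tool yaw-90 2.3888977294212026
-42.02383573574067 [ -0.9 319.7]
76 [512.3 281.   90.5]
78 [512.4 279.7  90.5]
80 [512.4 278.3  90.6]
82 [512.4 277.2  88.1]
84 [512.5 276.   86.6]
86 [512.5 274.8  85.2]
88 [512.6 273.4  84.6]
90 [512.5 272.9  72.7]
92 [512.6 271.3  74.9]
94 [512.7 269.8  75. ]
96 [512.7 268.2  77.5]
98 [512.8 266.9  75.5]
100 [512.8 265.5  73.1]
102 [512.9 264.   73.2]
104 [512.9 262.6  70.8]
106 [513.  261.1  69.8]
108 [513.  259.7  67.3]
110 [513.1 258.1  65.6]
```

Call:
{"op": "move_arm", "data": {
  "moves": [
    [0,-0.002,-0.003,0],
    [0.007,-0.002,0.002,0],
    [0.014,-0.002,0.008,0],
    [0.02,-0.002,0.013,0],
    [0.024,-0.002,0.0162,0],
    [0.028,-0.002,0.0197,0],
    [0.032,-0.002,0.0234,0],
    [0.036,-0.002,0.027,0],
    [0.036,-0.002,0.027,0],
    [0.036,-0.002,0.027,0]
  ],
  "squeeze": 8
}}

```text
clock: 19.8
eef_pos: [512.8, 214.0, 127.1]
eef_rot: [-3.141, 0.0, 1.614]
wrist_force: [0.0, -0.2, -0.3]
finger_gap: 18.1
finger_force: 8.0
```

```bash
python3 - <<'E'
from h import *
c=viewer.camera('wrist'); cv2.imwrite('pics/w9.png',cv2.resize(c['frame'][60:260,220:420],None,fx=2,fy=2,interpolation=cv2.INTER_CUBIC))
P=cloud(c); print(manip.read_state()['eef_pos'],[(v,P[v,319,1:].round(0).tolist()) for v in range(90,200,4)])
E
```

```text
[512.84254507 213.9720321  127.22985809] [(90, [308.0, 67.0]), (94, [305.0, 72.0]), (98, [302.0, 74.0]), (102, [299.0, 77.0]), (106, [297.0, 77.0]), (110, [294.0, 79.0]), (114, [291.0, 82.0]), (118, [289.0, 84.0]), (122, [286.0, 87.0]), (126, [284.0, 90.0]), (130, [281.0, 91.0]), (134, [279.0, 91.0]), (138, [276.0, 86.0]), (142, [273.0, 82.0]), (146, [270.0, 83.0]), (150, [267.0, 84.0]), (154, [265.0, 87.0]), (158, [262.0, 87.0]), (162, [260.0, 91.0]), (166, [258.0, 94.0]), (170, [255.0, 96.0]), (174, [253.0, 97.0]), (178, [251.0, 100.0]), (182, [249.0, 102.0]), (186, [246.0, 103.0]), (190, [244.0, 104.0]), (194, [242.0, 107.0]), (198, [239.0, 107.0])]
```

View pics/w9.png

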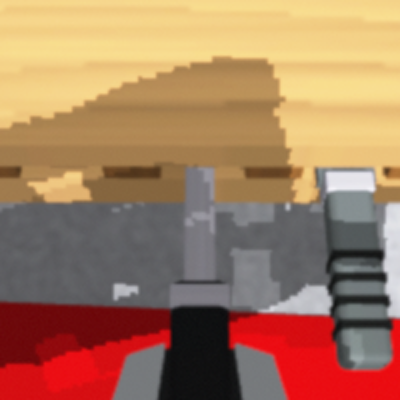

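The blade is entering slot 2 between the webs, with no contact force. I'll continue home.

Call:
{"op": "move_arm", "data": {
  "moves": [
    [0.006,0,0.0054,0],
    [0.012,0,0.0108,0],
    [0.018,0,0.0162,0],
    [0.024,0,0.0216,0],
    [0.029,0,0.026,0],
    [0.032,0,0.029,0],
    [0.034,0,0.031,0],
    [0.036,0,0.0325,0],
    [0.036,0,0.0325,0]
  ]
}}

```text
clock: 20.75
eef_pos: [511.2, 249.5, 94.9]
eef_rot: [-3.141, 0.001, 1.614]
wrist_force: [-3.5, -4.8, 4.8]
finger_gap: 18.1
finger_force: 8.0
```

```bash
cat >> h.py <<'E'
def col(u=319,a=120,b=240,st=4):
    c=viewer.camera('wrist');P=cloud(c); f=c['frame']; print(manip.read_state()['eef_pos'].round(1),[(v,P[v,u,1:].round(0).tolist(),int(f[v,u].mean())) for v in range(a,b,st)])
    return c
E
python3 -c "
from h import *
col()"
```

```text
[511.2 249.5  94.9] [(120, [323.0, 56.0], 133), (124, [320.0, 59.0], 130), (128, [318.0, 59.0], 130), (132, [315.0, 62.0], 133), (136, [313.0, 63.0], 135), (140, [311.0, 66.0], 139), (144, [nan, nan], 135), (148, [306.0, 70.0], 107), (152, [304.0, 71.0], 109), (156, [301.0, 74.0], 107), (160, [299.0, 75.0], 109), (164, [297.0, 78.0], 111), (168, [295.0, 80.0], 115), (172, [292.0, 81.0], 106), (176, [290.0, 82.0], 97), (180, [288.0, 84.0], 101), (184, [286.0, 85.0], 103), (188, [284.0, 88.0], 106), (192, [282.0, 90.0], 103), (196, [280.0, 92.0], 104), (200, [277.0, 87.0], 97), (204, [273.0, 84.0], 86), (208, [272.0, 87.0], 121), (212, [270.0, 90.0], 124), (216, [268.0, 92.0], 123), (220, [266.0, 93.0], 15), (224, [263.0, 94.0], 14), (228, [261.0, 95.0], 14), (232, [260.0, 98.0], 15), (236, [258.0, 98.0], 16)]
```

Call:
{"op": "move_arm", "data": {
  "moves": [
    [0,0,0,0],
    [0,0,0,0],
    [0.001,0,0.001,0],
    [0.002,0,0.0017,0],
    [0.003,0,0.0025,0],
    [0.003,0,0.0025,0]
  ],
  "squeeze": 15
}}

```text
clock: 21.4
eef_pos: [511.3, 251.8, 93.4]
eef_rot: [3.141, 0.002, 1.614]
wrist_force: [-6.4, -13.3, 16.1]
finger_gap: 18.1
finger_force: 15.0
```

```bash
python3 -c "
from h import *
col(319,192,236,3)"
```

```text
[511.3 251.8  93.4] [(192, [284.0, 88.0], 106), (195, [283.0, 89.0], 104), (198, [281.0, 91.0], 104), (201, [280.0, 92.0], 102), (204, [277.0, 89.0], 97), (207, [274.0, 85.0], 97), (210, [273.0, 87.0], 59), (213, [271.0, 89.0], 123), (216, [270.0, 89.0], 124), (219, [268.0, 91.0], 126), (222, [266.0, 91.0], 76), (225, [265.0, 92.0], 15), (228, [264.0, 94.0], 15), (231, [262.0, 95.0], 15), (234, [261.0, 96.0], 14)]
```

Call:
{"op": "move_arm", "data": {
  "moves": [
    [0,0,0,0],
    [0,0,0,0],
    [0,0,0,0],
    [0,0,0,0],
    [0,0,-0.04,0],
    [0,0,-0.08,0],
    [0,0,-0.12,0],
    [-0.05,0.005,-0.15,0.043],
    [-0.15,0.015,-0.18,0.043],
    [-0.38,0.029,-0.18,0.043],
    [-0.38,0.029,-0.18,0.043],
    [-0.38,0.029,-0.18,0.043]
  ],
  "jaw": 0.035
}}

```text
clock: 22.65
eef_pos: [540.6, 12.8, 263.1]
eef_rot: [3.141, -0.0, 1.571]
wrist_force: [0.9, 1.0, -0.4]
finger_gap: 34.9
finger_force: 0.0
```

Call:
{"op": "move_arm", "data": {
  "moves": [
    [-0.18,0.015,0,0],
    [-0.18,0.015,0,0],
    [-0.18,0.015,0,0],
    [-0.18,0.015,0,0],
    [-0.18,0.015,0,0],
    [-0.18,0.015,0,0],
    [-0.18,0.015,0,0]
  ],
  "jaw": 0.06
}}

```text
clock: 23.35
eef_pos: [555.8, -164.4, 262.8]
eef_rot: [3.142, -0.0, 1.572]
wrist_force: [-1.3, -0.1, 0.9]
finger_gap: 60.2
finger_force: 0.0
```

```bash
cat >> h.py <<'E'
def wtools(c,full=True):
    """elongated things on mat in wrist view (not touching fingers): rect at z=10"""
    f=c['frame'].astype(int); red=((f[...,2]>90)&(f[...,1]<60)&(f[...,0]<60))
    m=(~red).astype(np.uint8); m[268:]=0
    n,l,s,ce=cv2.connectedComponentsWithStats(m,connectivity=4); r=[]
    for i in range(1,n):
        if not(250<s[i,4]<6000): continue
        v,u=np.nonzero(l==i); D=plane(c,np.c_[u,v],10.)[:,:2].astype(np.float32); R_=cv2.minAreaRect(D)
        ln=cv2.fitLine(D,cv2.DIST_L2,0,.01,.01).ravel(); e=ln[:2]*np.sign(ln[1]); p=D@e; 
        ex=(p.min(),p.max()); cc=ln[2:]+e*((ex[0]+ex[1])/2-ln[2:]@e)
        r.append(dict(px=ce[i].round(),area=int(s[i,4]),c=cc.round(1),L=round(float(ex[1]-ex[0]),1),W=round(float(min(R_[1])),1),yaw=round(float(np.degrees(np.arctan2(e[1],e[0]))),1),tip=(cc+e*(ex[1]-ex[0])/2).round(1),o=(cc+e*((ex[1]-ex[0])/2-97)).round(1)))
    return r
E
python3 - <<'E'
from h import *
c=viewer.camera('wrist'); s=manip.read_state(); print(s['clock'],s['eef_pos'],s['eef_rot'])
np.save('w10.npy',c,allow_pickle=True); 
for t in wtools(c): print(t)
for t in tools(viewer.camera('top')): print({k:v for k,v in t.items() if k not in('D','h','w')})
E
```

```text
23.4 [ 555.79126812 -164.20169309  262.92789515] [ 3.14141992e+00 -1.02864181e-04  1.57219472e+00]
{'px': array([248.,   8.]), 'area': 967, 'c': array([470.8,  37. ], dtype=float32), 'L': 75.4, 'W': 21.5, 'yaw': 179.9, 'tip': array([433.1,  37. ], dtype=float32), 'o': array([530.1,  36.9], dtype=float32)}
{'px': array([399.,  18.]), 'area': 2786, 'c': array([658.4,  26.5], dtype=float32), 'L': 98.6, 'W': 48.1, 'yaw': 5.5, 'tip': array([707.4,  31.2], dtype=float32), 'o': array([610.9,  22. ], dtype=float32)}
{'px': array([374., 215.]), 'area': 2596, 'c': array([ 632.2, -214.9], dtype=float32), 'L': 205.5, 'W': 62.6, 'yaw': 104.8, 'tip': array([ 605.9, -115.6], dtype=float32), 'o': array([ 630.7, -209.4], dtype=float32)}
{'px': array([246., 215.]), 'area': 2933, 'c': array([ 453.2, -215.1], dtype=float32), 'L': 181.7, 'W': 62.2, 'yaw': 87.8, 'tip': array([ 456.6, -124.3], dtype=float32), 'o': array([ 452.9, -221.2], dtype=float32)}
{'px': array([452., 245.]), 'area': 301, 'c': array([ 749.4, -270.2], dtype=float32), 'L': 69.9, 'W': 10.3, 'yaw': 84.3, 'tip': array([ 752.8, -235.5], dtype=float32), 'o': array([ 743.2, -332. ], dtype=float32)}
{'px': [267.0, 129.0], 'n': 377, 'c': array([780.4,  97.6]), 'size': array([55., 82.]), 'nd': 36, 'nb': 130, 'dark': array([803.8, 106.4]), 'bright': array([784.7,  98.7])}
{'px': [284.0, 169.0], 'n': 754, 'c': array([655.1,  41.3]), 'size': array([ 86., 100.]), 'nd': 0, 'nb': 459, 'dark': None, 'bright': array([653.8,  40.5])}
```

Call:
{"op": "move_arm", "data": {
  "moves": [
    [0.024,0.063,0,0],
    [0.024,0.063,0,0],
    [0.024,0.063,0,0],
    [0.024,0.063,0,0],
    [0.024,0.063,0,0]
  ],
  "jaw": 0.08
}}

```text
clock: 23.95
eef_pos: [618.1, -141.4, 263.1]
eef_rot: [3.141, 0.0, 1.571]
wrist_force: [0.2, -0.4, -0.0]
finger_gap: 80.0
finger_force: 0.0
```

```bash
python3 - <<'E'
from h import *
s=manip.read_state(); c=viewer.camera('wrist'); print(s['clock'],s['eef_pos'])
for t in wtools(c): print(t)
E
```

```text
23.95 [ 618.14975579 -141.35261901  263.14847899]
{'px': array([197.,  17.]), 'area': 2476, 'c': array([471. ,  50.1], dtype=float32), 'L': 90.2, 'W': 44.7, 'yaw': 0.0, 'tip': array([516.1,  50.2], dtype=float32), 'o': array([419.1,  50.1], dtype=float32)}
{'px': array([346.,  28.]), 'area': 4082, 'c': array([654.8,  38.7], dtype=float32), 'L': 92.0, 'W': 71.0, 'yaw': 7.2, 'tip': array([700.4,  44.5], dtype=float32), 'o': array([604.2,  32.3], dtype=float32)}
{'px': array([320., 205.]), 'area': 1370, 'c': array([ 620.9, -193.9], dtype=float32), 'L': 160.5, 'W': 21.3, 'yaw': 91.8, 'tip': array([ 618.3, -113.6], dtype=float32), 'o': array([ 621.4, -210.6], dtype=float32)}
{'px': array([199., 208.]), 'area': 1809, 'c': array([ 447.2, -204. ], dtype=float32), 'L': 162.5, 'W': 29.8, 'yaw': 78.3, 'tip': array([ 463.6, -124.4], dtype=float32), 'o': array([ 444. , -219.4], dtype=float32)}
{'px': array([234., 252.]), 'area': 1175, 'c': array([ 490.3, -261.8], dtype=float32), 'L': 89.2, 'W': 56.8, 'yaw': 37.5, 'tip': array([ 525.6, -234.6], dtype=float32), 'o': array([ 448.7, -293.7], dtype=float32)}
{'px': array([405., 252.]), 'area': 1173, 'c': array([ 748.9, -262. ], dtype=float32), 'L': 89.3, 'W': 56.8, 'yaw': 142.4, 'tip': array([ 713.5, -234.8], dtype=float32), 'o': array([ 790.4, -293.9], dtype=float32)}
```

Call:
{"op": "move_arm", "data": {
  "moves": [
    [-0.035,0.0033,0.05,-0.031],
    [-0.069,0.0033,0.1,-0.031],
    [-0.069,0.0033,0.15,-0.031],
    [-0.069,0.0033,0.2,-0.031],
    [-0.069,0.0033,0.235,-0.031],
    [-0.069,0.0033,0.25,-0.031],
    [-0.069,0.0033,0.258,-0.031],
    [-0.069,0.0033,0.258,-0.031],
    [-0.069,0.0033,0.258,-0.031]
  ],
  "jaw": 0.05
}}

```text
clock: 24.9
eef_pos: [622.5, -210.8, 6.4]
eef_rot: [3.14, 0.001, 1.602]
wrist_force: [0.0, -0.8, 0.4]
finger_gap: 50.1
finger_force: 0.0
```

Call:
{"op": "move_arm", "data": {
  "moves": [
    [0,0,0,0],
    [0,0,0,0],
    [0,0,0,0],
    [0,0,0,0],
    [0,0,0,0],
    [0,0,0,0],
    [0,0,0,0],
    [0,0,0,0]
  ],
  "jaw": 0.005,
  "squeeze": 15
}}

```text
clock: 25.7
eef_pos: [622.0, -210.4, 4.9]
eef_rot: [3.142, 0.0, 1.602]
wrist_force: [-1.1, -0.0, 3.2]
finger_gap: 17.7
finger_force: 15.0
```

Call:
{"op": "move_arm", "data": {
  "moves": [
    [0,0,-0.05,0],
    [0,0,-0.1,0],
    [0,0,-0.15,0],
    [0,0,-0.15,0],
    [0,0,-0.15,0],
    [0,0,-0.15,0]
  ]
}}

```text
clock: 26.3
eef_pos: [621.4, -210.2, 153.0]
eef_rot: [-3.139, -0.001, 1.602]
wrist_force: [-0.6, -0.9, -1.8]
finger_gap: 17.7
finger_force: 15.0
```

```bash
python3 - <<'E'
from h import *
print(pitch())
E
```

```text
{'n': 1227, 'deg': np.float64(0.1309062334589706), 'z0': np.float64(-6.70439943800612), 'xmax': np.float64(95.7396491738091), 'xmin': np.float64(38.034690427460475), 'rms': np.float64(0.6420046117943362), 'tip_world': array([ 618.4, -114.4,  159.4]), 'eef': array([ 621.4, -210.1,  152.8]), 'clock': 26.35, 'rows': (76, 187)}
```

Call:
{"op": "move_arm", "data": {
  "moves": [
    [0.358,0.002,0,-0.012],
    [0.358,0.002,0,-0.012],
    [0.358,0.002,0,-0.012],
    [0.358,0.002,0,-0.012],
    [0.358,0.002,0,-0.012],
    [0.358,0.002,0,-0.012],
    [0.358,0.002,0,-0.012],
    [0.358,0.002,0,-0.012],
    [0.358,0.002,0,-0.012],
    [0.358,0.002,0,-0.012],
    [0.358,0.002,0,-0.012],
    [0.358,0.002,0,-0.012]
  ]
}}

```text
clock: 27.55
eef_pos: [613.1, 146.1, 154.7]
eef_rot: [-3.141, 0.0, 1.612]
wrist_force: [0.2, 0.7, -1.6]
finger_gap: 17.8
finger_force: 15.0
```

```bash
python3 - <<'E'
from h import *
c=col(319,60,200,4)
P=cloud(c)
for u in (300,340): print(u,[(v,P[v,u].round(0).tolist()) for v in range(60,130,4)])
E
```

```text
[613.  146.4 154.7] [(60, [264.0, 68.0], 209), (64, [269.0, 10.0], 184), (68, [266.0, 9.0], 217), (72, [262.0, 9.0], 221), (76, [242.0, 162.0], 254), (80, [240.0, 160.0], 255), (84, [238.0, 161.0], 255), (88, [236.0, 161.0], 255), (92, [234.0, 161.0], 255), (96, [232.0, 159.0], 243), (100, [nan, nan], 215), (104, [228.0, 160.0], 212), (108, [226.0, 161.0], 211), (112, [224.0, 161.0], 212), (116, [222.0, 161.0], 211), (120, [220.0, 162.0], 211), (124, [218.0, 161.0], 210), (128, [216.0, 160.0], 209), (132, [214.0, 162.0], 208), (136, [212.0, 160.0], 209), (140, [210.0, 161.0], 207), (144, [208.0, 162.0], 207), (148, [206.0, 161.0], 208), (152, [204.0, 161.0], 156), (156, [201.0, 162.0], 155), (160, [199.0, 161.0], 155), (164, [197.0, 161.0], 155), (168, [195.0, 163.0], 155), (172, [193.0, 160.0], 155), (176, [191.0, 162.0], 154), (180, [188.0, 161.0], 154), (184, [186.0, 160.0], 153), (188, [184.0, 160.0], 202), (192, [181.0, 161.0], 154), (196, [179.0, 161.0], 155)]
300 [(60, [595.0, 263.0, 68.0]), (64, [591.0, 269.0, 10.0]), (68, [591.0, 265.0, 9.0]), (72, [591.0, 262.0, 10.0]), (76
[... 195 characters left out ...]
591.0, 233.0, -1.0]), (108, [591.0, 229.0, 1.0]), (112, [591.0, 225.0, 1.0]), (116, [592.0, 221.0, 0.0]), (120, [592.0, 217.0, 1.0]), (124, [592.0, 213.0, 0.0]), (128, [592.0, 210.0, 1.0])]
340 [(60, [625.0, 265.0, 67.0]), (64, [629.0, 270.0, 10.0]), (68, [629.0, 267.0, 9.0]), (72, [629.0, 263.0, 9.0]), (76, [629.0, 259.0, 11.0]), (80, [630.0, 257.0, -0.0]), (84, [630.0, 253.0, -1.0]), (88, [630.0, 250.0, 1.0]), (92, [631.0, 246.0, -1.0]), (96, [631.0, 242.0, -1.0]), (100, [631.0, 238.0, -1.0]), (104, [631.0, 235.0, -1.0]), (108, [632.0, 231.0, -0.0]), (112, [632.0, 227.0, 0.0]), (116, [632.0, 223.0, -1.0]), (120, [632.0, 219.0, 1.0]), (124, [632.0, 215.0, -0.0]), (128, [633.0, 211.0, 0.0])]
```

Call:
{"op": "move_arm", "data": {
  "moves": [
    [0,0,0.05,0],
    [0,0,0.1,0],
    [0,0,0.108,0],
    [0,0,0.108,0],
    [0,0,0.108,0],
    [0.02,0,0.108,0],
    [0.032,0,0.108,0],
    [0.032,0,0.108,0],
    [0.032,0,0.108,0]
  ]
}}

```text
clock: 28.5
eef_pos: [611.9, 179.5, 47.8]
eef_rot: [3.14, -0.0, 1.614]
wrist_force: [-0.8, 0.6, 0.2]
finger_gap: 17.9
finger_force: 15.0
```

```bash
python3 - <<'E'
from h import *
col(319,80,170,4)
E
```

```text
[611.8 179.2  47.5] [(80, [271.0, 77.0], 209), (84, [269.0, 75.0], 209), (88, [268.0, 73.0], 209), (92, [266.0, 71.0], 209), (96, [265.0, 70.0], 201), (100, [263.0, 66.0], 142), (104, [262.0, 52.0], 164), (108, [260.0, 51.0], 217), (112, [258.0, 52.0], 217), (116, [256.0, 51.0], 217), (120, [254.0, 51.0], 216), (124, [251.0, 51.0], 216), (128, [249.0, 51.0], 216), (132, [247.0, 50.0], 215), (136, [245.0, 53.0], 214), (140, [243.0, 51.0], 213), (144, [241.0, 51.0], 213), (148, [239.0, 52.0], 213), (152, [237.0, 53.0], 162), (156, [235.0, 53.0], 159), (160, [232.0, 52.0], 160), (164, [230.0, 51.0], 159), (168, [228.0, 53.0], 159)]
```

Call:
{"op": "move_arm", "data": {
  "moves": [
    [0,0,0,0],
    [0,0,0,0],
    [0,0,-0.006,0],
    [0,0,-0.012,0],
    [0,0,-0.019,0],
    [0.001,0,-0.027,0],
    [0.002,0,-0.034,0],
    [0.004,0,-0.041,0],
    [0.007,0,-0.048,0],
    [0.01,0,-0.054,0],
    [0.014,0,-0.06,0],
    [0.019,0,-0.066,0]
  ],
  "squeeze": 3
}}

```text
clock: 29.75
eef_pos: [610.6, 198.8, 113.2]
eef_rot: [-3.141, 0.0, 1.614]
wrist_force: [-0.6, -1.0, -1.4]
finger_gap: 18.0
finger_force: 3.0
```

Call:
{"op": "move_arm", "data": {
  "moves": [
    [0,0,0,0],
    [0,0,0,0],
    [0,0,0,0],
    [-0.03,0,-0.02,0],
    [-0.06,0,-0.04,0],
    [-0.09,0,-0.06,0],
    [-0.12,0,-0.07,0],
    [-0.12,0,-0.07,0],
    [-0.12,0,-0.07,0]
  ],
  "squeeze": 20
}}

```text
clock: 30.65
eef_pos: [615.8, 78.2, 182.6]
eef_rot: [-3.141, -0.0, 1.613]
wrist_force: [0.4, 0.3, -0.1]
finger_gap: 17.6
finger_force: 20.0
```

```bash
python3 - <<'E'
from h import *
print(pitch())
for n in ('top',): print(n,cupfit(viewer.camera(n)))
E
```

```text
{'n': 454, 'deg': np.float64(39.92744698892633), 'z0': np.float64(-3.4816288020371284), 'xmax': np.float64(71.23091748785212), 'xmin': np.float64(38.34673997198421), 'rms': np.float64(0.6948234221426378), 'tip_world': array([612.6, 150. , 126.1]), 'eef': array([615.6,  78.9, 182.2]), 'clock': 30.7, 'rows': (122, 174)}
top (0, (0.0, 0.0, 0.0), array([0., 0.]), np.float64(0.0))
```

Call:
{"op": "move_arm", "data": {
  "moves": [
    [-0.11,0.031,0,0],
    [-0.11,0.031,0,0],
    [-0.11,0.031,0,0],
    [-0.11,0.031,0.03,0],
    [-0.11,0.031,0.06,0],
    [-0.11,0.031,0.086,0],
    [-0.11,0.031,0.086,0],
    [-0.11,0.031,0.086,0],
    [-0.11,0.031,0.086,0],
    [-0.11,0.031,0.086,0],
    [-0.11,0.031,0.086,0],
    [-0.11,0.031,0.086,0]
  ]
}}

```text
clock: 31.95
eef_pos: [651.7, -30.0, 97.4]
eef_rot: [3.141, 0.0, 1.614]
wrist_force: [0.4, 0.8, -1.0]
finger_gap: 17.8
finger_force: 20.0
```

```bash
python3 - <<'E'
from h import *
c=col(319,80,170,4); print(cupfit(c)); print(manip.read_state()['wrist_force'])
E
```

```text
[651.7 -30.   97.2] [(80, [nan, nan], 255), (84, [70.0, 9.0], 255), (88, [67.0, 10.0], 255), (92, [64.0, 9.0], 218), (96, [61.0, 10.0], 221), (100, [58.0, 8.0], 218), (104, [55.0, 10.0], 220), (108, [52.0, 9.0], 219), (112, [49.0, 8.0], 220), (116, [46.0, 9.0], 215), (120, [43.0, 9.0], 221), (124, [40.0, 42.0], 193), (128, [38.0, 45.0], 192), (132, [35.0, 46.0], 193), (136, [33.0, 50.0], 192), (140, [30.0, 51.0], 191), (144, [27.0, 54.0], 190), (148, [25.0, 55.0], 191), (152, [22.0, 57.0], 164), (156, [20.0, 59.0], 154), (160, [17.0, 61.0], 155), (164, [15.0, 63.0], 156), (168, [13.0, 65.0], 155)]
(2546, (649.2219848632812, 38.388427734375, 39.934600830078125), array([648.96294916,  42.27602199]), np.float64(34.64428599624838))
[ 0.30360926 -0.29688453 -0.75554364]
```

Call:
{"op": "move_arm", "data": {
  "moves": [
    [0,0,0.0015,0],
    [0,0,0.0015,0],
    [0,0,0.0015,0],
    [0,0,0.0015,0],
    [0,0,0.0015,0],
    [0,0,0.0015,0],
    [0,0,0.0015,0],
    [0,0,0.0015,0]
  ]
}}

```text
clock: 32.8
eef_pos: [651.5, -30.0, 95.3]
eef_rot: [-3.142, 0.0, 1.614]
wrist_force: [0.5, 0.3, -0.8]
finger_gap: 17.5
finger_force: 20.0
```

Call:
{"op": "move_arm", "data": {
  "moves": [
    [0,0,-0.04,0],
    [0,0,-0.08,0],
    [0,0,-0.09,0],
    [0,-0.176,-0.09,0],
    [0,-0.176,-0.09,0],
    [0,-0.176,-0.09,0],
    [0,-0.176,-0.09,0],
    [0.1,-0.176,-0.09,0],
    [0.213,-0.176,-0.09,0],
    [0.213,-0.176,-0.09,0],
    [0.213,-0.176,-0.09,0],
    [0.213,-0.176,-0.09,0]
  ]
}}

```text
clock: 34.0
eef_pos: [465.7, 178.9, 184.9]
eef_rot: [-3.141, -0.0, 1.617]
wrist_force: [-0.2, 0.2, -0.5]
finger_gap: 17.9
finger_force: 20.0
```

Call:
{"op": "move_arm", "data": {
  "moves": [
    [0,0,0.032,0],
    [0,0,0.032,0],
    [0,0,0.032,0],
    [0,0,0.032,0]
  ]
}}

```text
clock: 34.4
eef_pos: [467.1, 174.8, 154.4]
eef_rot: [3.14, -0.0, 1.613]
wrist_force: [-0.4, 0.4, -0.5]
finger_gap: 17.3
finger_force: 20.0
```

```bash
python3 - <<'E'
from h import *
c=viewer.camera('wrist'); np.save('w11.npy',c,allow_pickle=True); s=manip.read_state(); print(s['eef_pos'],s['eef_rot'])
hsv=cv2.cvtColor(c['frame'],cv2.COLOR_BGR2HSV)
for v in (91,92,93,94,95):
    print(v,''.join('#' if hsv[v,u,2]<215 and 5<hsv[v,u,0]<25 and hsv[v,u,1]>110 else '.' for u in range(230,410)))
P=cloud(c)
print([(v,P[v,316].round(0).tolist()) for v in range(70,130,3)])
print(pitch())
E
```

```text
[467.1652618  174.80825565 154.48019678] [ 3.14004175e+00 -3.50878260e-04  1.61283849e+00]
91 ###......................................###########################..................###############################################.......................................########
92 ###.......................................##########################...................##############################################.......................................########
93 ###.......................................##########################..................###############################################.......................................########
94 ###.......................................##########################.........########################################################........................................#######
95 ......................................................###.......####.........###################################################.............................................##.....
[(70, [461.0, 283.0, 88.0]), (73, [462.0, 280.0, 89.0]), (76, [462.0, 278.0, 93.0]), (79, [462.0, 276.0, 90.0]), (82, [462.0, 274.0, 89.0]), (85, [462.0, 273.0, 85.0]), (88, [462.0, 271.0, 84.0]), (91, [462.0, 269.0, 74.0]), (94, [462.0, 267.0, 76.0]), (97, [462.0, 265.0, 76.0]), (100, [462.0, 263.0, 74.0]), (103, [462.0, 261.0, 71.0]), (106, [462.0, 258.0, 68.0]), (109, [462.0, 256.0, 65.0]), (112, [462.0, 254.0, 9.0]), (115, [462.0, 252.0, 10.0]), (118, [462.0, 249.0, 0.0]), (121, [462.0, 246.0, 1.0]), (124, [463.0, 245.0, 99.0]), (127, [463.0, 243.0, 100.0])]
{'n': 946, 'deg': np.float64(30.150587122687746), 'z0': np.float64(10.16210978205768), 'xmax': np.float64(124.98028339929103), 'xmin': np.float64(38.3096502038406), 'rms': np.float64(2.6388282326755093), 'tip_world': array([461.9, 299.8,  71.6]), 'eef': array([467.1, 174.9, 154.4]), 'clock': 34.5, 'rows': (48, 176)}
```

```bash
python3 - <<'E'
from h import *
np.set_printoptions(suppress=True,precision=1)
c=np.load('w11.npy',allow_pickle=True).item(); f=c['frame'].astype(int)
P=cloud(c)
# blade edges in rows
for v in (126,132,140,150,160):
    us=[u for u in range(290,350) if P[v,u,2]>85]; print(v,us[0],us[-1],(us[0]+us[-1])/2,P[v,320].round(1))
rel(c,(317.4,93),(319.5,123),97)
b=P[128:170,320]; k=np.polyfit(b[:,1],b[:,2],1); print(np.degrees(np.arctan(k[0])), 'top line z at TCP y',np.polyval(k,manip.read_state()['eef_pos'][1]))
E
```

```text
126 311 327 319.0 [465.9 244.  100.1]
132 311 327 319.0 [466.1 240.  103.6]
140 307 332 319.5 [466.3 234.7 107.4]
150 307 332 319.5 [466.5 228.5 114.7]
160 307 332 319.5 [466.8 222.2 118.5]
mouth [463.  267.5  80. ] tip [465.5 246.   97. ] tool frame mouth [92.6 -0.3 74.4] tip [71.   1.3 57.4] diff [21.6 -1.6 17. ]
-40.300286830805994 top line z at TCP y 158.71175534079694
```

Call:
{"op": "move_arm", "data": {
  "moves": [
    [0,-0.0016,-0.001,0],
    [0.006,-0.0016,0.004,0],
    [0.012,-0.0016,0.009,0],
    [0.018,-0.0016,0.0141,0],
    [0.022,-0.0016,0.0175,0],
    [0.026,-0.0016,0.0208,0],
    [0.03,-0.0016,0.0242,0],
    [0.034,-0.0016,0.0275,0],
    [0.038,-0.0016,0.0309,0],
    [0.038,-0.0016,0.0309,0],
    [0.038,-0.0016,0.0309,0]
  ],
  "squeeze": 8
}}

```text
clock: 35.6
eef_pos: [463.3, 213.2, 122.4]
eef_rot: [-3.142, 0.0, 1.614]
wrist_force: [0.5, -0.0, -1.0]
finger_gap: 18.1
finger_force: 8.0
```

```bash
python3 - <<'E'
from h import *
c=col(319,120,200,4); P=cloud(c)
for v in (150,160,170): 
    us=[u for u in range(290,350) if P[v,u,2]>P[v,320,2]-6]; print(v,us[0],us[-1])
E
```

```text
[463.4 213.1 122.5] [(120, [287.0, 84.0], 126), (124, [284.0, 86.0], 126), (128, [282.0, 89.0], 131), (132, [279.0, 90.0], 132), (136, [277.0, 91.0], 121), (140, [274.0, 88.0], 121), (144, [271.0, 85.0], 110), (148, [268.0, 80.0], 132), (152, [265.0, 83.0], 123), (156, [263.0, 84.0], 124), (160, [260.0, 86.0], 124), (164, [258.0, 88.0], 131), (168, [256.0, 90.0], 150), (172, [253.0, 93.0], 125), (176, [251.0, 94.0], 124), (180, [249.0, 97.0], 124), (184, [247.0, 99.0], 125), (188, [245.0, 101.0], 124), (192, [242.0, 103.0], 125), (196, [240.0, 104.0], 126)]
150 290 349
160 307 332
170 306 332
```

Call:
{"op": "move_arm", "data": {
  "moves": [
    [0.006,0,0.005,0],
    [0.012,0,0.01,0],
    [0.018,0,0.0151,0],
    [0.024,0,0.0201,0],
    [0.029,0,0.0243,0],
    [0.032,0,0.0268,0],
    [0.0335,0,0.0281,0],
    [0.0335,0,0.0281,0]
  ]
}}

```text
clock: 36.45
eef_pos: [461.8, 246.4, 94.4]
eef_rot: [-3.141, 0.001, 1.614]
wrist_force: [-2.5, -3.5, 2.0]
finger_gap: 18.0
finger_force: 8.0
```

Call:
{"op": "move_arm", "data": {
  "moves": [
    [0,0,0,0],
    [0,0,0,0],
    [0.001,0,0.0008,0],
    [0.002,0,0.0017,0],
    [0.003,0,0.0025,0],
    [0.003,0,0.0025,0]
  ],
  "squeeze": 15
}}

```text
clock: 37.05
eef_pos: [462.0, 248.8, 92.8]
eef_rot: [3.141, 0.002, 1.614]
wrist_force: [-6.5, -11.6, 16.9]
finger_gap: 17.7
finger_force: 15.0
```

```bash
python3 - <<'E'
from h import *
c=col(319,192,236,3)
E
```

```text
[461.9 248.7  92.8] [(192, [281.0, 88.0], 105), (195, [280.0, 89.0], 103), (198, [279.0, 92.0], 106), (201, [276.0, 90.0], 99), (204, [274.0, 86.0], 98), (207, [271.0, 84.0], 101), (210, [270.0, 87.0], 73), (213, [268.0, 88.0], 123), (216, [266.0, 87.0], 126), (219, [265.0, 90.0], 126), (222, [263.0, 90.0], 57), (225, [262.0, 91.0], 15), (228, [260.0, 92.0], 16), (231, [259.0, 94.0], 16), (234, [258.0, 95.0], 17)]
```

Call:
{"op": "move_arm", "data": {
  "moves": [
    [0,0,0,0],
    [0,0,0,0],
    [0,0,0,0],
    [0,0,0,0],
    [0,0,-0.04,0],
    [0,0,-0.08,0],
    [0,0,-0.12,0],
    [-0.05,-0.005,-0.15,0.043],
    [-0.15,-0.015,-0.17,0.043],
    [-0.399,-0.032,-0.17,0.043],
    [-0.399,-0.032,-0.17,0.043],
    [-0.399,-0.032,-0.17,0.043]
  ],
  "jaw": 0.035
}}

```text
clock: 38.3
eef_pos: [451.4, 6.5, 255.2]
eef_rot: [3.141, -0.0, 1.571]
wrist_force: [0.4, 0.4, 0.2]
finger_gap: 34.7
finger_force: 0.0
```

Call:
{"op": "move_arm", "data": {
  "moves": [
    [-0.17,-0.01,0,0],
    [-0.17,-0.01,0,0],
    [-0.17,-0.01,0,0],
    [-0.17,-0.01,0,0],
    [-0.17,-0.01,0,0],
    [-0.17,-0.01,0,0],
    [-0.17,-0.01,0,0]
  ],
  "jaw": 0.094
}}

```text
clock: 39.0
eef_pos: [442.1, -160.7, 255.0]
eef_rot: [3.141, -0.0, 1.572]
wrist_force: [-0.4, 0.5, 0.2]
finger_gap: 87.6
finger_force: 0.0
```

```bash
python3 - <<'E'
from h import *
s=manip.read_state(); c=viewer.camera('wrist'); print(s['clock'],s['eef_pos'],s['eef_rot'])
for t in wtools(c): print(t)
E
```

```text
39.0 [ 442.07889202 -160.65915813  254.97922783] [ 3.14144577e+00 -1.33705022e-04  1.57197658e+00]
{'px': array([344.,   9.]), 'area': 1077, 'c': array([472.1,  37.9], dtype=float32), 'L': 77.6, 'W': 22.1, 'yaw': 0.0, 'tip': array([510.9,  37.9], dtype=float32), 'o': array([413.9,  37.9], dtype=float32)}
{'px': array([501.,  19.]), 'area': 3523, 'c': array([665.6,  27.5], dtype=float32), 'L': 114.7, 'W': 49.4, 'yaw': 5.0, 'tip': array([722.7,  32.5], dtype=float32), 'o': array([626.1,  24.1], dtype=float32)}
{'px': array([624., 205.]), 'area': 4348, 'c': array([ 860.3, -174.6], dtype=float32), 'L': 255.5, 'W': 63.5, 'yaw': 97.9, 'tip': array([842.8, -48.1], dtype=float32), 'o': array([ 856.1, -144.2], dtype=float32)}
{'px': array([324., 200.]), 'area': 1897, 'c': array([ 445.8, -211.7], dtype=float32), 'L': 177.2, 'W': 29.2, 'yaw': 78.0, 'tip': array([ 464.1, -125. ], dtype=float32), 'o': array([ 444. , -219.9], dtype=float32)}
{'px': array([535., 247.]), 'area': 294, 'c': array([ 751.7, -266.7], dtype=float32), 'L': 61.3, 'W': 10.7, 'yaw': 84.3, 'tip': array([ 754.8, -236.2], dtype=float32), 'o': array([ 745.1, -332.7], dtype=float32)}
{'px': array([412., 253.]), 'area': 1207, 'c': array([ 580.9, -277.5], dtype=float32), 'L': 90.0, 'W': 55.7, 'yaw': 144.9, 'tip': array([ 544.1, -251.5], dtype=float32), 'o': array([ 623.4, -307.4], dtype=float32)}
```

Call:
{"op": "move_arm", "data": {
  "moves": [
    [-0.035,0.0019,0.05,0.206],
    [-0.059,0.0019,0.1,0.206],
    [-0.059,0.0019,0.15,0.206],
    [-0.059,0.0019,0.19,0.206],
    [-0.059,0.0019,0.23,0.206],
    [-0.059,0.0019,0.242,0.206],
    [-0.059,0.0019,0.249,0.206],
    [-0.059,0.0019,0.249,0.206],
    [-0.059,0.0019,0.249,0.206]
  ],
  "jaw": 0.05
}}

```text
clock: 39.95
eef_pos: [444.9, -221.1, 7.8]
eef_rot: [3.139, 0.001, 1.365]
wrist_force: [-0.5, 0.5, 0.1]
finger_gap: 50.2
finger_force: 0.0
```

Call:
{"op": "move_arm", "data": {
  "moves": [
    [0,0,0,0],
    [0,0,0,0],
    [0,0,0,0],
    [0,0,0,0],
    [0,0,0,0],
    [0,0,0,0],
    [0,0,0,0],
    [0,0,0,0]
  ],
  "jaw": 0.005,
  "squeeze": 15
}}

```text
clock: 40.75
eef_pos: [443.8, -220.8, 6.1]
eef_rot: [3.142, 0.0, 1.365]
wrist_force: [-2.3, 0.8, 5.4]
finger_gap: 17.9
finger_force: 15.0
```

Call:
{"op": "move_arm", "data": {
  "moves": [
    [0,0,-0.05,0],
    [0,0,-0.1,0],
    [0,0,-0.15,0],
    [0,0,-0.15,0],
    [0,0,-0.15,0],
    [0,0,-0.15,0]
  ]
}}

```text
clock: 41.35
eef_pos: [443.2, -220.4, 154.4]
eef_rot: [-3.139, -0.001, 1.365]
wrist_force: [0.3, -0.5, -2.3]
finger_gap: 17.9
finger_force: 15.0
```

```bash
python3 - <<'E'
from h import *
print(pitch())
E
```

```text
{'n': 1250, 'deg': np.float64(-0.028609081807392075), 'z0': np.float64(-5.300890935731106), 'xmax': np.float64(96.64281118146714), 'xmin': np.float64(38.05182160610091), 'rms': np.float64(0.637440614773986), 'tip_world': array([ 462.9, -125.8,  159.7]), 'eef': array([ 443.2, -220.4,  154.3]), 'clock': 41.4, 'rows': (75, 187)}
```

Call:
{"op": "move_arm", "data": {
  "moves": [
    [0.406,0.084,0,-0.249],
    [0.406,0.084,0,-0.249],
    [0.406,0.084,0,-0.249],
    [0.406,0.084,0,-0.249],
    [0.406,0.084,0,-0.249],
    [0.406,0.084,0,-0.249],
    [0.406,0.084,0,-0.249],
    [0.406,0.084,0,-0.249],
    [0.406,0.084,0,-0.249],
    [0.406,0.084,0,-0.249],
    [0.406,0.084,0,-0.249],
    [0.406,0.084,0,-0.249]
  ]
}}

```text
clock: 42.6
eef_pos: [608.7, 158.0, 155.6]
eef_rot: [-3.141, 0.0, 1.612]
wrist_force: [0.5, -0.0, -1.5]
finger_gap: 17.7
finger_force: 15.0
```

Call:
{"op": "move_arm", "data": {
  "moves": [
    [0,0,0,0],
    [0,0,0,0]
  ]
}}

```text
clock: 42.8
eef_pos: [609.1, 158.6, 156.2]
eef_rot: [3.141, 0.0, 1.613]
wrist_force: [-0.4, 0.2, -1.4]
finger_gap: 17.8
finger_force: 15.0
```

Call:
{"op": "move_arm", "data": {
  "moves": [
    [0,0,0.04,0],
    [0,0,0.08,0],
    [0,0,0.107,0],
    [0,0,0.107,0],
    [0,0,0.107,0],
    [0.01,0,0.107,0],
    [0.0205,0,0.107,0],
    [0.0205,0,0.107,0],
    [0.0205,0,0.107,0]
  ]
}}

```text
clock: 43.7
eef_pos: [608.3, 180.6, 49.5]
eef_rot: [3.141, -0.0, 1.615]
wrist_force: [1.6, 0.1, -0.6]
finger_gap: 18.0
finger_force: 15.0
```

```bash
python3 - <<'E'
from h import *
col(319,80,170,4)
E
```

```text
[608.2 180.3  49.3] [(80, [272.0, 77.0], 214), (84, [271.0, 76.0], 209), (88, [269.0, 74.0], 209), (92, [267.0, 73.0], 209), (96, [266.0, 70.0], 144), (100, [264.0, 69.0], 142), (104, [262.0, 67.0], 142), (108, [261.0, 51.0], 207), (112, [259.0, 52.0], 217), (116, [257.0, 52.0], 216), (120, [255.0, 52.0], 216), (124, [253.0, 52.0], 216), (128, [250.0, 51.0], 216), (132, [248.0, 52.0], 214), (136, [246.0, 52.0], 214), (140, [244.0, 52.0], 215), (144, [242.0, 50.0], 213), (148, [240.0, 51.0], 205), (152, [238.0, 52.0], 161), (156, [236.0, 54.0], 160), (160, [233.0, 52.0], 160), (164, [231.0, 52.0], 159), (168, [229.0, 52.0], 159)]
```

Call:
{"op": "move_arm", "data": {
  "moves": [
    [0,0,0,0],
    [0,0,0,0],
    [0,0,-0.006,0],
    [0,0,-0.012,0],
    [0,0,-0.019,0],
    [0.001,0,-0.027,0],
    [0.002,0,-0.034,0],
    [0.004,0,-0.041,0],
    [0.007,0,-0.048,0],
    [0.01,0,-0.054,0],
    [0.014,0,-0.06,0],
    [0.0188,0,-0.066,0]
  ],
  "squeeze": 3
}}

```text
clock: 44.95
eef_pos: [607.3, 199.1, 115.4]
eef_rot: [-3.142, 0.0, 1.614]
wrist_force: [0.8, -0.6, -0.7]
finger_gap: 18.1
finger_force: 3.0
```

Call:
{"op": "move_arm", "data": {
  "moves": [
    [0,0,0,0],
    [0,0,0,0],
    [0,0,0,0],
    [-0.03,0,-0.02,0],
    [-0.06,0,-0.04,0],
    [-0.09,0,-0.06,0],
    [-0.12,0,-0.07,0],
    [-0.12,0,-0.07,0],
    [-0.12,0,-0.07,0]
  ],
  "squeeze": 20
}}

```text
clock: 45.85
eef_pos: [612.5, 78.5, 184.7]
eef_rot: [-3.141, -0.0, 1.613]
wrist_force: [-1.0, 0.1, -1.3]
finger_gap: 17.7
finger_force: 20.0
```

```bash
python3 - <<'E'
from h import *
print(pitch()); col(319,116,180,4)
E
```

```text
{'n': 443, 'deg': np.float64(40.14484606507897), 'z0': np.float64(-1.6591024260224103), 'xmax': np.float64(71.18081172937696), 'xmin': np.float64(38.00805283544128), 'rms': np.float64(0.7695730168943297), 'tip_world': array([609.2, 150.3, 126. ]), 'eef': array([612.3,  79.2, 184.3]), 'clock': 45.9, 'rows': (122, 174)}
[612.3  79.6 184.2] [(116, [155.0, 3.0], 69), (120, [151.0, 5.0], 72), (124, [150.0, 128.0], 184), (128, [147.0, 130.0], 190), (132, [144.0, 131.0], 185), (136, [142.0, 134.0], 186), (140, [139.0, 136.0], 186), (144, [136.0, 138.0], 187), (148, [134.0, 140.0], 180), (152, [131.0, 141.0], 152), (156, [129.0, 144.0], 152), (160, [126.0, 147.0], 151), (164, [124.0, 149.0], 152), (168, [122.0, 151.0], 153), (172, [119.0, 152.0], 153), (176, [117.0, 155.0], 154)]
```

Call:
{"op": "move_arm", "data": {
  "moves": [
    [-0.11,0.034,0,0],
    [-0.11,0.034,0,0],
    [-0.11,0.034,0,0],
    [-0.11,0.034,0.03,0],
    [-0.11,0.034,0.06,0],
    [-0.11,0.034,0.086,0],
    [-0.11,0.034,0.086,0],
    [-0.11,0.034,0.086,0],
    [-0.11,0.034,0.086,0],
    [-0.11,0.034,0.086,0],
    [-0.11,0.034,0.086,0]
  ]
}}

```text
clock: 47.05
eef_pos: [651.6, -29.5, 100.0]
eef_rot: [3.14, 0.0, 1.614]
wrist_force: [-0.4, -0.2, -0.5]
finger_gap: 17.4
finger_force: 20.0
```

```bash
python3 - <<'E'
from h import *
c=col(319,112,150,3); print(cupfit(c))
E
```

```text
[651.5 -29.5  99.7] [(112, [50.0, 9.0], 221), (115, [47.0, 9.0], 215), (118, [45.0, 10.0], 219), (121, [43.0, 7.0], 216), (124, [41.0, 41.0], 187), (127, [39.0, 45.0], 193), (130, [37.0, 45.0], 189), (133, [35.0, 47.0], 186), (136, [33.0, 48.0], 189), (139, [31.0, 50.0], 190), (142, [29.0, 54.0], 190), (145, [27.0, 54.0], 191), (148, [25.0, 57.0], 183)]
(2639, (649.3319091796875, 38.62142562866211, 39.86643600463867), array([648.93637446,  43.68196196]), np.float64(33.6038324227575))
```

Call:
{"op": "move_arm", "data": {
  "moves": [
    [0,0,0.0015,0],
    [0,0,0.0015,0],
    [0,0,0.0015,0],
    [0,0,0.0015,0],
    [0,0,0.0015,0],
    [0,0,0.0015,0],
    [0,0,0.0015,0],
    [0,0,0.0015,0]
  ]
}}

```text
clock: 47.9
eef_pos: [651.2, -29.6, 97.4]
eef_rot: [-3.142, 0.0, 1.614]
wrist_force: [-0.0, 0.0, -0.3]
finger_gap: 18.1
finger_force: 20.0
```

Call:
{"op": "move_arm", "data": {
  "moves": [
    [0,0,-0.04,0],
    [0,0,-0.08,0],
    [0,0,-0.09,0],
    [0,-0.027,-0.09,0],
    [0.05,-0.027,-0.09,0],
    [0.213,-0.027,-0.09,0],
    [0.213,-0.027,-0.09,0],
    [0.213,-0.027,-0.09,0],
    [0.213,-0.027,-0.07,0],
    [0.213,-0.027,-0.058,0],
    [0.213,-0.027,-0.058,0],
    [0.213,-0.027,-0.058,0]
  ]
}}

```text
clock: 49.1
eef_pos: [615.3, 180.7, 155.5]
eef_rot: [-3.141, 0.0, 1.612]
wrist_force: [0.1, -0.5, -0.9]
finger_gap: 17.5
finger_force: 20.0
```

Call:
{"op": "move_arm", "data": {
  "moves": [
    [0,0,0,0],
    [0,0,0,0]
  ]
}}

```text
clock: 49.3
eef_pos: [615.5, 181.2, 156.3]
eef_rot: [3.14, -0.0, 1.613]
wrist_force: [0.8, -0.3, -1.2]
finger_gap: 17.8
finger_force: 20.0
```

```bash
python3 - <<'E'
from h import *
np.set_printoptions(suppress=True,precision=1)
c=viewer.camera('wrist'); np.save('w12.npy',c,allow_pickle=True); s=manip.read_state(); print(s['eef_pos'],s['eef_rot'])
hsv=cv2.cvtColor(c['frame'],cv2.COLOR_BGR2HSV)
for v in range(88,98):
    print(v,''.join('#' if hsv[v,u,2]<215 and 5<hsv[v,u,0]<25 and hsv[v,u,1]>110 else '.' for u in range(230,380)))
P=cloud(c)
print([(v,P[v,310].round(0).tolist()) for v in range(70,115,3)])
for v in (122,124,126,128,140,150,160):
    us=[u for u in range(285,355) if P[v,u,2]>85]; print(v,us[0],us[-1],P[v,320].round(1)) if us else 0
b=P[128:170,320]; k=np.polyfit(b[:,1],b[:,2],1); print(np.degrees(np.arctan(k[0])), 'top line z at TCP y',np.polyval(k,s['eef_pos'][1]))
E
```

```text
[615.5 181.4 156.1] [ 3.1 -0.   1.6]
88 ......................................................................................................................................................
89 ......................................................................................................................................................
90 ..####..............................................................###..........##..............###################..................................
91 ######......................................###########################..........###.............###########################..........................
92 ######......................................###########################...........#######.......############################..........................
93 #####.......................................###########################...........##########################################..........................
94 #####.......................................###########################..........###########################################............
[... 484 characters left out ...]
605.0, 289.0, 87.0]), (73, [606.0, 287.0, 89.0]), (76, [606.0, 285.0, 91.0]), (79, [606.0, 283.0, 91.0]), (82, [606.0, 281.0, 88.0]), (85, [606.0, 279.0, 86.0]), (88, [606.0, 277.0, 84.0]), (91, [606.0, 276.0, 74.0]), (94, [606.0, 273.0, 76.0]), (97, [606.0, 271.0, 76.0]), (100, [606.0, 269.0, 74.0]), (103, [606.0, 267.0, 72.0]), (106, [606.0, 265.0, 70.0]), (109, [606.0, 262.0, 66.0]), (112, [604.0, 261.0, 11.0])]
122 306 333 [614.2 253.1  96.6]
124 306 333 [614.3 251.7  98.4]
126 306 333 [614.3 250.4 100.5]
128 306 333 [614.4 249.  102.5]
140 301 337 [614.7 241.  107.4]
150 301 338 [615.  234.6 112.9]
160 301 338 [615.2 228.6 119.8]
-41.06657618936542 top line z at TCP y 159.64277663348744
```

```bash
python3 - <<'E'
from h import *
np.set_printoptions(suppress=True,precision=1)
c=np.load('w12.npy',allow_pickle=True).item()
rel(c,(319.9,92.7),(319.5,121.3),96.)
rel(c,(287.2,92.9),(319.5,150),113)
E
```

```text
mouth [613.3 274.3  80. ] tip [613.9 253.5  96. ] tool frame mouth [92.9  1.7 76.1] tip [72.2  1.4 60.1] diff [20.8  0.3 16. ]
mouth [588.5 273.1  80. ] tip [614.6 234.6 113. ] tool frame mouth [ 92.8 -23.1  76.1] tip [53.2  1.4 43.1] diff [ 39.6 -24.5  33. ]
```

Call:
{"op": "move_arm", "data": {
  "moves": [
    [0,0.0003,-0.001,0],
    [0.006,0.0003,0.004,0],
    [0.012,0.0003,0.009,0],
    [0.017,0.0003,0.0133,0],
    [0.02,0.0003,0.0158,0],
    [0.023,0.0003,0.0184,0],
    [0.026,0.0003,0.0209,0],
    [0.03,0.0003,0.0244,0],
    [0.034,0.0003,0.0278,0],
    [0.034,0.0003,0.0278,0],
    [0.034,0.0003,0.0278,0]
  ],
  "squeeze": 8
}}

```text
clock: 50.45
eef_pos: [613.9, 216.1, 127.6]
eef_rot: [-3.142, 0.0, 1.614]
wrist_force: [-0.4, -1.0, -0.5]
finger_gap: 18.2
finger_force: 8.0
```

```bash
python3 - <<'E'
from h import *
c=col(319,120,200,4); P=cloud(c)
for v in (152,160,170): 
    us=[u for u in range(290,350) if P[v,u,2]>P[v,320,2]-6]; print(v,us[0],us[-1])
E
```

```text
[614.  216.  127.7] [(120, [290.0, 88.0], 129), (124, [287.0, 90.0], 130), (128, [285.0, 92.0], 126), (132, [282.0, 90.0], 116), (136, [279.0, 87.0], 116), (140, [276.0, 78.0], 125), (144, [273.0, 82.0], 147), (148, [271.0, 83.0], 121), (152, [268.0, 85.0], 121), (156, [266.0, 88.0], 122), (160, [263.0, 90.0], 122), (164, [261.0, 91.0], 123), (168, [259.0, 94.0], 123), (172, [256.0, 95.0], 147), (176, [254.0, 97.0], 123), (180, [251.0, 100.0], 123), (184, [249.0, 103.0], 123), (188, [247.0, 104.0], 124), (192, [244.0, 105.0], 124), (196, [242.0, 107.0], 124)]
152 301 338
160 301 338
170 301 338
```

Entered freely. Now I push it home.

Call:
{"op": "move_arm", "data": {
  "moves": [
    [0.006,0,0.0052,0],
    [0.012,0,0.0103,0],
    [0.018,0,0.0154,0],
    [0.024,0,0.0205,0],
    [0.029,0,0.0247,0],
    [0.033,0,0.0282,0],
    [0.0365,0,0.0311,0],
    [0.0365,0,0.0311,0]
  ]
}}

```text
clock: 51.3
eef_pos: [612.4, 252.7, 96.4]
eef_rot: [3.142, 0.0, 1.614]
wrist_force: [0.1, -0.0, -0.3]
finger_gap: 17.7
finger_force: 8.0
```

Call:
{"op": "move_arm", "data": {
  "moves": [
    [0,0,0,0],
    [0,0,0,0],
    [0.001,0,0.0008,0],
    [0.002,0,0.0017,0],
    [0.003,0,0.0025,0],
    [0.003,0,0.0025,0]
  ],
  "squeeze": 15
}}

```text
clock: 51.9
eef_pos: [612.8, 253.9, 95.9]
eef_rot: [3.141, 0.002, 1.613]
wrist_force: [-5.8, -12.7, 14.2]
finger_gap: 17.9
finger_force: 15.0
```

```bash
python3 - <<'E'
from h import *
c=col(319,192,236,3)
E
```

```text
[612.8 253.9  95.9] [(192, [286.0, 91.0], 99), (195, [285.0, 92.0], 99), (198, [283.0, 90.0], 92), (201, [280.0, 88.0], 92), (204, [277.0, 84.0], 86), (207, [276.0, 87.0], 104), (210, [275.0, 89.0], 121), (213, [273.0, 88.0], 123), (216, [272.0, 91.0], 120), (219, [270.0, 91.0], 26), (222, [268.0, 92.0], 16), (225, [267.0, 94.0], 17), (228, [265.0, 94.0], 15), (231, [264.0, 97.0], 15), (234, [262.0, 97.0], 16)]
```

Call:
{"op": "move_arm", "data": {
  "moves": [
    [0,0,0,0],
    [0,0,0,0],
    [0,0,0,0],
    [0,0,0,0],
    [0,0,-0.05,0],
    [0,0,-0.1,0],
    [0,0,-0.15,0],
    [-0.05,-0.03,-0.16,0.043],
    [-0.15,-0.1,-0.16,0.043],
    [-0.234,-0.15,-0.16,0.043],
    [-0.234,-0.15,-0.16,0.043],
    [-0.234,-0.15,-0.16,0.043]
  ],
  "jaw": 0.035
}}

```text
clock: 53.15
eef_pos: [485.5, 38.9, 253.9]
eef_rot: [3.141, -0.0, 1.571]
wrist_force: [0.7, -0.9, 0.5]
finger_gap: 35.3
finger_force: 0.0
```

Call:
{"op": "move_arm", "data": {
  "moves": [
    [-0.08,-0.05,0,0],
    [-0.08,-0.05,0,0],
    [-0.08,-0.05,0,0],
    [-0.08,-0.05,0,0]
  ],
  "jaw": 0.06
}}

```text
clock: 53.55
eef_pos: [436.9, -40.2, 254.2]
eef_rot: [3.141, -0.0, 1.569]
wrist_force: [1.0, -0.4, 0.1]
finger_gap: 59.4
finger_force: 0.0
```

```bash
python3 - <<'E'
from h import *
s=manip.read_state(); c=viewer.camera('wrist'); print(s['clock'],s['eef_pos'],s['eef_rot'])
cv2.imwrite('pics/w13.png',c['frame']); np.save('w13.npy',c,allow_pickle=True)
f=c['frame'].astype(int); P=cloud(c)
m=(f.min(-1)>140)&(P[...,2]>7)&(P[...,2]<20)&(P[...,1]<170)&(P[...,1]>-100)
n,l,st,ce=cv2.connectedComponentsWithStats(m.astype(np.uint8)); i=1+np.argmax(st[1:,4]); v,u=np.nonzero(l==i); D=plane(c,np.c_[u,v],13.)[:,:2].astype(np.float32); print(st[i],cv2.minEnclosingCircle(D))
k=(P[...,2]>24)&(P[...,2]<40)&(np.hypot(P[...,0]-D[:,0].mean(),P[...,1]-D[:,1].mean())<40); print('knob',k.sum(),P[k].mean(0))
print(cupfit(c),cupfit(viewer.camera('top')))
E
```

```text
53.55 [436.88495861 -40.17508762 254.23778961] [ 3.14061490e+00 -5.94459475e-05  1.56906477e+00]
[ 311   51   71   74 3917] ((471.7456970214844, 68.5554428100586), 43.82271194458008)
knob 145 [471.52143064  68.28083904  30.75271271]
(950, (649.1139526367188, 38.50189208984375, 40.285255432128906), array([648.43406077,  38.44930289]), np.float64(38.177394009195204)) (101, (645.8157348632812, 36.77454376220703, 40.95177459716797), array([645.67708049,  37.04189367]), np.float64(38.32045326793))
```

View pics/w13.png

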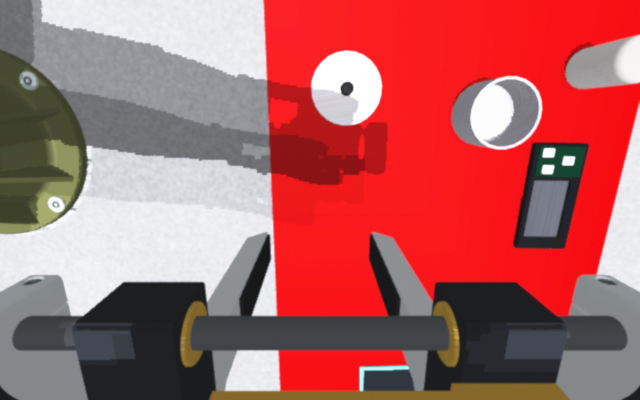

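The lid is at (347,88) and the open cup at about (505,112), neither moved. I'll fetch the lid.

Call:
{"op": "move_arm", "data": {
  "moves": [
    [0.05,0.034,0.05,0],
    [0.109,0.034,0.1,0],
    [0.109,0.034,0.12,0],
    [0.109,0.034,0.15,0],
    [0.109,0.034,0.19,0],
    [0.109,0.034,0.22,0],
    [0.109,0.034,0.235,0],
    [0.109,0.034,0.235,0],
    [0.109,0.034,0.235,0]
  ]
}}

```text
clock: 54.55
eef_pos: [471.2, 70.0, 19.1]
eef_rot: [-3.142, -0.0, 1.572]
wrist_force: [0.7, -0.2, 0.2]
finger_gap: 59.7
finger_force: 0.0
```

Call:
{"op": "move_arm", "data": {
  "moves": [
    [0,0,0,0],
    [0,0,0,0],
    [0,0,0,0],
    [0,0,0,0],
    [0,0,0,0],
    [0,0,0,0],
    [0,0,0,0],
    [0,0,0,0]
  ],
  "jaw": 0.005,
  "squeeze": 20
}}

```text
clock: 55.35
eef_pos: [470.9, 69.1, 19.0]
eef_rot: [3.142, 0.0, 1.571]
wrist_force: [0.0, 0.2, 1.7]
finger_gap: 15.4
finger_force: 20.0
```

Call:
{"op": "move_arm", "data": {
  "moves": [
    [0,0,-0.05,0],
    [0,0,-0.09,0],
    [0,0,-0.1,0],
    [0,0,-0.1,0],
    [0,0,-0.1,0]
  ]
}}

```text
clock: 55.85
eef_pos: [470.2, 69.1, 117.5]
eef_rot: [-3.14, 0.0, 1.571]
wrist_force: [-1.2, 0.2, -1.1]
finger_gap: 14.7
finger_force: 20.0
```

Call:
{"op": "move_arm", "data": {
  "moves": [
    [-0.03,0.177,0,0],
    [-0.03,0.177,0,0],
    [-0.03,0.177,0,0],
    [-0.03,0.177,0,0],
    [-0.03,0.177,0,0],
    [-0.03,0.177,0,0],
    [-0.03,0.177,0.015,0],
    [-0.03,0.177,0.03,0],
    [-0.03,0.177,0.038,0],
    [-0.03,0.177,0.044,0],
    [-0.03,0.177,0.048,0],
    [-0.03,0.177,0.048,0]
  ]
}}

```text
clock: 57.05
eef_pos: [647.6, 39.2, 70.5]
eef_rot: [-3.141, 0.0, 1.571]
wrist_force: [-0.5, 0.1, -0.1]
finger_gap: 15.3
finger_force: 20.0
```

Call:
{"op": "move_arm", "data": {
  "moves": [
    [0,0,0,0],
    [0,0,0,0],
    [0,0,0,0]
  ]
}}

```text
clock: 57.35
eef_pos: [648.0, 39.2, 71.3]
eef_rot: [3.141, -0.0, 1.571]
wrist_force: [-0.7, -0.2, -1.2]
finger_gap: 15.2
finger_force: 20.0
```

Call:
{"op": "move_arm", "data": {
  "moves": [
    [0,0,0.001,0],
    [0,0,0.002,0],
    [0,0,0.002,0],
    [0,0,0.002,0]
  ]
}}

```text
clock: 57.75
eef_pos: [647.9, 39.1, 69.0]
eef_rot: [3.141, -0.0, 1.571]
wrist_force: [-0.3, 0.2, 1.9]
finger_gap: 15.3
finger_force: 20.0
```

Call:
{"op": "move_arm", "data": {
  "moves": [
    [0,0,0,0],
    [0,0,0,0],
    [0,0,0,0],
    [0,0,0,0],
    [0,0,0,0],
    [0,0,0,0],
    [0,0,-0.04,0],
    [0,0,-0.08,0],
    [-0.05,-0.02,-0.13,0],
    [-0.1,-0.05,-0.18,0],
    [-0.1,-0.05,-0.18,0],
    [-0.1,-0.05,-0.18,0]
  ],
  "jaw": 0.05
}}

```text
clock: 58.95
eef_pos: [597.7, -64.2, 254.3]
eef_rot: [3.134, 0.002, 1.567]
wrist_force: [0.3, 0.6, -0.0]
finger_gap: 49.9
finger_force: 0.0
```

Call:
{"op": "move_arm", "data": {
  "moves": [
    [0.1,-0.05,-0.05,0],
    [0.1,-0.05,-0.05,0],
    [0.1,-0.05,-0.05,0],
    [0.1,-0.05,-0.05,0],
    [0.1,-0.05,-0.05,0]
  ]
}}

```text
clock: 59.45
eef_pos: [547.9, 39.3, 298.3]
eef_rot: [-3.141, 0.0, 1.572]
wrist_force: [-0.3, 0.4, -0.2]
finger_gap: 50.0
finger_force: 0.0
```

```bash
python3 - <<'E'
from h import *
np.set_printoptions(suppress=True,precision=1)
c=viewer.camera('wrist'); s=manip.read_state(); print(s['clock'],s['eef_pos'])
t=viewer.camera('top')
print(lid(c,63.),cupfit(t)); P=cloud(c)
d=np.hypot(P[...,0]-648,P[...,1]-38.5); 
m=(d<42)&(d>12)&(P[...,2]>50); q=P[m]; print('disc z',np.percentile(q[:,2],[5,50,95])); A=np.linalg.lstsq(np.c_[q[:,:2]-[648,38],np.ones(len(q))],q[:,2],rcond=None)[0]; print('tilt',A)
cv2.imwrite('pics/w14.png',np.hstack([c['frame'][:300,180:580],cv2.resize(viewer.camera('scene')['frame'][200:380,290:530],(400,300))]))
E
```

```text
59.5 [548.   38.7 297.9]
((649.1053466796875, 38.74394607543945), (85.94772338867188, 86.53144836425781), (649.080322265625, 39.00044250488281, 44.01968002319336)) (0, (0.0, 0.0, 0.0), array([0., 0.]), np.float64(0.0))
disc z [ 62.4 403.8 415.9]
tilt [ -5.7   2.5 164.4]
```

View pics/w14.png

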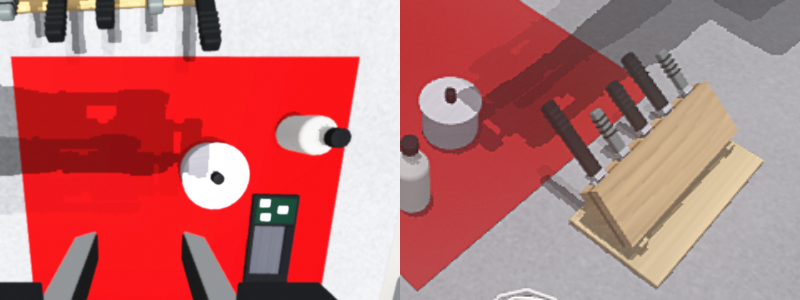

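The lid is on the cup, and all three black handles stand in the rack beside the two grey ones. One last numeric check of the seating.

Call:
{"op": "move_arm", "data": {
  "moves": [
    [0.1,-0.01,0,0],
    [0.1,-0.01,0,0],
    [0.1,-0.01,0,0],
    [0.1,-0.01,0,0],
    [0.1,-0.01,0,0]
  ]
}}

```text
clock: 60.1
eef_pos: [538.2, 137.9, 298.4]
eef_rot: [-3.141, 0.0, 1.57]
wrist_force: [0.5, -0.5, -0.2]
finger_gap: 49.7
finger_force: 0.0
```

```bash
python3 - <<'E'
from h import *
np.set_printoptions(suppress=True,precision=1)
c=viewer.camera('wrist'); P=cloud(c); f=c['frame']; print(manip.read_state()['eef_pos'],c['origin'])
d=np.hypot(P[...,0]-648,P[...,1]-38.5); m=(d<42)&(d>14)&(P[...,2]>50)&(P[...,2]<80); q=P[m]
A=np.linalg.lstsq(np.c_[q[:,:2]-[648,38],np.ones(len(q))],q[:,2],rcond=None)[0]; print('lid plane',m.sum(),A.round(3))
M=R.from_euler('z',92.35,degrees=True).as_matrix(); a=np.radians(40)
X=M@np.array([np.cos(a),0,-np.sin(a)]); Y=M@np.array([0,1,0]); Z=np.cross(X,Y)
o=np.array([513,270,80]); S=(P-o)@np.c_[X,Y,Z]
for n,y in (('small',0),('medium',50),('large',-100)):
    for half in (4,):
        k=(np.abs(S[...,1]-y)<half)&(S[...,2]>4)&(S[...,2]<12)&(S[...,0]<3)&(S[...,0]>-130)
        x=S[...,0][k]; print(n,k.sum(),'front x',np.percentile(x,[99,100]) if k.any() else None,'rear',x.min() if k.any() else None)
        k=(np.abs(S[...,1]-y)<half)&(np.abs(S[...,0])<25); v=np.nonzero(k.any(1))[0]
        print([(S[r][k[r]][:,[0,2]].mean(0).round(0).tolist(),int(f[r][k[r]].mean())) for r in v[::2]])
E
```

```text
[538.2 137.8 298.6] [539.5 214.2 477.7]
lid plane 1513 [ 0.  -0.  63.2]
small 78 front x [0.9 1.2] rear -35.237381106276494
[([24.0, 16.0], 220), ([21.0, 16.0], 222), ([18.0, 15.0], 218), ([15.0, 16.0], 209), ([12.0, 16.0], 212), ([9.0, 15.0], 215), ([5.0, 16.0], 217), ([2.0, 16.0], 216), ([-1.0, 15.0], 214), ([-0.0, 12.0], 212), ([-0.0, 10.0], 212), ([-0.0, 7.0], 212), ([0.0, 4.0], 209), ([-4.0, 4.0], 217), ([-7.0, 4.0], 249), ([-10.0, 4.0], 245), ([-13.0, 4.0], 95), ([-15.0, 4.0], 35), ([-18.0, 3.0], 35), ([-21.0, 3.0], 35), ([-23.0, 3.0], 35), ([19.0, -89.0], 127), ([17.0, -91.0], 120), ([15.0, -93.0], 133), ([12.0, -93.0], 117), ([10.0, -95.0], 104), ([8.0, -98.0], 122), ([5.0, -98.0], 108), ([-0.0, -103.0], 117), ([-1.0, -106.0], 137), ([-4.0, -107.0], 154), ([-6.0, -109.0], 132), ([-10.0, -109.0], 76), ([-12.0, -111.0], 67), ([-14.0, -112.0], 55), ([-16.0, -114.0], 54), ([-18.0, -116.0], 55), ([-21.0, -118.0], 54), ([-23.0, -120.0], 54), ([-25.0, -122.0], 56)]
medium 83 front x [0.9 1.2] rear -27.487033139207423
[([24.0, 16.0], 217), ([22.0, 15.0], 219), ([18.0, 15.0], 218), ([
[... 1189 characters left out ...]
09), ([-0.0, 4.0], 214), ([-4.0, 4.0], 238), ([-7.0, 4.0], 249), ([-10.0, 5.0], 245), ([-12.0, 4.0], 84), ([-15.0, 4.0], 35), ([-18.0, 4.0], 35), ([-21.0, 3.0], 35), ([-24.0, 3.0], 35), ([25.0, -83.0], 130), ([22.0, -84.0], 125), ([21.0, -87.0], 125), ([19.0, -89.0], 126), ([16.0, -90.0], 128), ([15.0, -92.0], 125), ([12.0, -93.0], 126), ([10.0, -96.0], 126), ([8.0, -97.0], 125), ([6.0, -99.0], 127), ([4.0, -101.0], 127), ([2.0, -103.0], 128), ([-0.0, -104.0], 133), ([-2.0, -107.0], 133), ([-4.0, -109.0], 133), ([-6.0, -111.0], 130), ([-9.0, -112.0], 106), ([-13.0, -112.0], 62), ([-15.0, -113.0], 62), ([-18.0, -115.0], 62), ([-20.0, -117.0], 62), ([-22.0, -119.0], 60), ([-24.0, -121.0], 62)]
```

```bash
python3 -c "
from cell import manip
print(manip.sign_off())"
```

```text
the job is handed in; nothing more can be done
None
```

I rinsed the three tools in order (small, medium, large), pushed them home in slots 2, 3 and 0, put the lid back flat on the cup, and handed the job in at about 60 s; the hand-in call returned no verdict.

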